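# Load the finds carrier and lock its retaining bar

## Robot

A 7-joint arm with a two-finger parallel gripper is mounted at the origin on a cart in front of the work surface, level with it; the furniture and walls round the work are solid. World frame = base frame: x ahead of the robot, y to its left, z up, the work surface at z = 0. Lengths are in m, angles in rad, forces in N, time in s.
With the tool pointing down it reaches from about 0.4 to 0.75 m from the base axis. Payload 19.5 kg.
Tool frame: the origin (TCP) lies midway between the tips of the shut fingers; the grasp point (between the pads) lies 19 mm behind it (arm.tcp_to_grasp is the distance from the TCP to the grasp point, in m); x points along the fingers, y is the direction in which the jaws open and shut, and the axes are right-handed (so a half turn about x gives the same grasp; the last joint's range is limited). The gripper opens to 85 mm and grips with 20 to 120 N. Pads are 22 mm wide; open, the fingers measure 114 mm over their backs; the gripper's body (76 mm by 85 mm) begins 54 mm behind the grasp point. The pads swing forward as they close: fully open they stand 13 mm farther back than shut.
Start: joints at [-1.254, 0.707, -0.028, 1.485, 0.022, 0.951, -0.075], TCP at [0.202, 0.538, 0.231] pointing down, gripper open.
Joint ranges: [-2.71, 2.71], [-0.32, 2.16], [-1.57, 1.52], [0, 2.45], [-1.46, 4.6], [0, 2.02], [-2.83, 2.83]. Speed limits (rad/s): [1.89, 1.89, 2.57, 2.57, 3.01, 3.01, 3.01].

## Interface

Orientations are given as a rotation vector (axis times angle).
In Python, from plant import arm gives the robot as it stands.
- The arm moves only by the tool step_arm, never from a script. Its argument "series" is a list of rows, each an object of numbers: "tx", "ty", "tz": the shift along the tool's x, y, z in cm; "rx", "ry", "rz": the turn, a rotation vector about the tool's x, y, z in degrees. In form: [{"tx": .., "ty": .., "tz": .., "rx": .., "ry": .., "rz": ..}, ...]. A call has 1 to 12 rows; each row is the pose to reach, as a shift and turn from the pose commanded when the call began, along the tool's axes at that moment; what a row does not reach only later rows make up. A row lasts 1/8 s, in which the tool goes at most 62.5 mm and 10.7 degrees, less where a joint would pass 70% of its speed; a pose out of reach is approached as far as the arm can. A call with a gripper value outside its range is refused whole. "hand" is the opening, from 0 (shut) to 1 (fully open), set as the call begins (left out, the last holds). The fingers move at their own pace and stop on an object; "grip_force" is the grip in N (left out, the last holds). Time passes only in rows, so rows that repeat a pose let the fingers close. It gives the time, the measured TCP pose, the force and the opening at its end, in the units of the state.
- arm.get_state(): the state, without advancing time (a new reading comes with each control period).
- arm.snapshot(name): name is "side" or "top"; returns a dict with "color" (420x560x3 uint8, red, green, blue), "camera_matrix" (3x3 intrinsics, pixels), "rvec" (rotation vector, rad) and "tvec" (3), from world to camera coordinates, as OpenCV has them. Camera axes: x right, y down, z forward; pixel columns grow to the right and rows downward; lengths in m; the calibration is good to about 2 mm. A picture is of the moment at which its call begins. There is no depth.
- arm.sign_off(): hands the job in, once; it reports no verdict.
The state is a dict: "time": time; "qpos": joint angles; "qvel": joint speeds; "effort": joint torques, N m; "eef_pos": TCP position; "orientation": TCP orientation; "wrist_force": force on the tool from outside, world axes, zero at the start; "ft_torque": the same for the moment, N m; "finger_gap": finger opening in m.
Only numpy, scipy, OpenCV 4.12 (cv2) and the standard library are available. Lean on these libraries where they do the work, as an engineer would, in place of code of your own. Each camera call takes 0.05 s, during which the arm holds its last target.

## Task

Pack the finds carrier for transport: open it by drawing the slide bolt fully back and by pulling up the spring collar and turning it until its finger is clear of the bar's seat and drops home in its released place, then put every box of finds on the desk flat into a bay of its own. Lay the retaining bar across both saddles over the boxes, push the bolt fully home over one end of it, and pull up and turn the collar back so that its finger drops home over the other end. Do not push the mouse or the external drive about.

Things in the scene. Friction and masses are not known exactly. Their poses are not given: they have to be found in the camera images.
- carrier: Finds carrier, fixed: aluminium plate 200 (x) x 346 (y) x 6 mm, turned at random. Origin: centre of its underside, z up. Four bays; at each y end (y +-137) a grey saddle, seat 49 mm up, for the bar, which lies along y over the middle between cheeks and end stops (8 to 10 mm high, 4 to 5 mm play a side). Collar post at x -62, y +140; bolt track at x +40 to +100, y -140, both 60 mm high.
- bay_0 (a point): Centre of the floor of a bay, 6 mm above the desk, at carrier x -49, y -52.5 mm; axes as the carrier's. Bay 72 (x) x 97 (y) mm between ribs 5 mm high; a box goes in with its long side along y, either way round, 4 mm play a side. Boxes in the two rows stand 34 mm apart in x. Any box in any bay, one in each.
- bay_1 (a point): Centre of the floor of a bay, 6 mm above the desk, at carrier x -49, y +52.5 mm; axes as the carrier's. Bay 72 (x) x 97 (y) mm between ribs 5 mm high; a box goes in with its long side along y, either way round, 4 mm play a side. Boxes in the two rows stand 34 mm apart in x. Any box in any bay, one in each.
- bay_2 (a point): Centre of the floor of a bay, 6 mm above the desk, at carrier x +49, y -52.5 mm; axes as the carrier's. Bay 72 (x) x 97 (y) mm between ribs 5 mm high; a box goes in with its long side along y, either way round, 4 mm play a side. Boxes in the two rows stand 34 mm apart in x. Any box in any bay, one in each.
- bay_3 (a point): Centre of the floor of a bay, 6 mm above the desk, at carrier x +49, y +52.5 mm; axes as the carrier's. Bay 72 (x) x 97 (y) mm between ribs 5 mm high; a box goes in with its long side along y, either way round, 4 mm play a side. Boxes in the two rows stand 34 mm apart in x. Any box in any bay, one in each.
- seat_mid (a point): The point midway between the two saddles at the height of their seats (49 mm above the desk); axes as the carrier's. The centre of the bar's underside belongs here.
- collar_grip (a point): Grip point on the axis of the spring collar's knurled steel sleeve, 34 mm across (38 at its top rim), 92 mm above the desk when down, 14 mm under its top, 30 above its foot. A flat finger 14 mm wide, 8 thick sticks out at the foot to 55 mm along this point's x, underside 60.5 mm up. A fixed gate, its top 9 mm above that, blocks turning (either way between the stops) unless lifted 10 mm or more.
- collar_lift (a joint): Height of the spring collar above its home position, m: 0 down, stop at 0.018. A spring pulls it down with 6 N at 0 and 10 N at 0.016. Let go over a notch it springs home; let go in between it rests on the gate at about 0.009.
- collar_turn (a joint): Turn of the spring collar, rad, counter-clockwise from above: 0 (stop) = locked, finger pointing along the carrier's +x, over the bar's seat; 1.4 (stop) = released, finger swung clear of the seat. It drops home within about 0.08 of either stop, and stays where it is left. It turns easily. It starts locked.
- bolt (a joint): Travel of the slide bolt, m: 0 (stop) = drawn fully back, clear of the bar's seat, 0.034 (stop) = fully home, its steel tongue lying over the seat, 11.5 mm above it. It closes along the carrier's -x, takes about 1.5 N and stays where it is left. It starts more or less home.
- bolt_grip (a point): Centre of the slide bolt's black upright grip, 22 (x) x 18 (y) x 30 (z) mm, 84.5 mm above the desk; axes as the carrier's. The grip moves with the bolt; pinch it across y. The tongue and its guides, 68 mm high at most, lie under it.
- bar_grip (a point): Centre of the black upright grip, 18 (x) x 80 (y) x 29 (z) mm, on the retaining bar, an aluminium plate 60 (x) x 290 (y) x 10 mm, 0.35 kg; 24 mm above the middle of the bar's underside, 15 mm under the grip's top. y along the bar, z up. Pinch the grip across x. Either end may go to either saddle. Seated, it is 3 mm clear of the boxes.
- box_a_mid (a point): Centre (half-way up, 20 mm above its underside) of a small lidded card box of finds, 64 (x) x 89 (y) x 40 (z) mm, 0.12 kg, lying flat on the desk; grasp it across x. The boxes are alike; two to four are there, the rest are absent.
- box_b_mid (a point): Centre (half-way up, 20 mm above its underside) of a small lidded card box of finds, 64 (x) x 89 (y) x 40 (z) mm, 0.12 kg, lying flat on the desk; grasp it across x. The boxes are alike; two to four are there, the rest are absent.
- box_c_mid (a point): Centre (half-way up, 20 mm above its underside) of a small lidded card box of finds, 64 (x) x 89 (y) x 40 (z) mm, 0.12 kg, lying flat on the desk; grasp it across x. The boxes are alike; two to four are there, the rest are absent.
- box_d_mid (a point): Centre (half-way up, 20 mm above its underside) of a small lidded card box of finds, 64 (x) x 89 (y) x 40 (z) mm, 0.12 kg, lying flat on the desk; grasp it across x. The boxes are alike; two to four are there, the rest are absent.
- mouse: Computer mouse, 117x58x37 mm, a bystander on the desk; origin at the centre of its underside.
- drive: External drive lying flat, a black slab 68x112x14 mm, a bystander; origin at the centre of its underside.
Things that resemble listed ones, but are neither listed nor needed, are in the scene too. Leave any blue or green look-alike of the part that bears box_d_mid alone.

How it is judged:
On the way, in this order (a step that is already met when the one before it is completed fails the run):
1. the bolt is drawn back, and the collar is turned to its released place and has dropped home there (value of joint collar_turn above 1.28 rad and value of joint collar_lift below 0.002 m and value of joint bolt below 0.006 m), for 0.2 s.
2. every box lies flat in a bay and the bar lies on both saddles over them ((horizontal distance between box_a_mid and bay_0 below 0.01 m or horizontal distance between box_a_mid and bay_1 below 0.01 m or horizontal distance between box_a_mid and bay_2 below 0.01 m or horizontal distance between box_a_mid and bay_3 below 0.01 m) and z of box_a_mid in the frame of carrier between 0.023 and 0.029 m and angle between each of box_a_mid, box_b_mid, box_c_mid, box_d_mid's own z axis and vertical below 0.06 rad and (horizontal distance between box_b_mid and bay_0 below 0.01 m or horizontal distance between box_b_mid and bay_1 below 0.01 m or horizontal distance between box_b_mid and bay_2 below 0.01 m or horizontal distance between box_b_mid and bay_3 below 0.01 m) and z of box_b_mid in the frame of carrier between 0.023 and 0.029 m and (horizontal distance between box_c_mid and bay_0 below 0.01 m or horizontal distance between box_c_mid and bay_1 below 0.01 m or horizontal distance between box_c_mid and bay_2 below 0.01 m or horizontal distance between box_c_mid and bay_3 below 0.01 m) and z of box_c_mid in the frame of carrier between 0.023 and 0.029 m and (horizontal distance between box_d_mid and bay_0 below 0.01 m or horizontal distance between box_d_mid and bay_1 below 0.01 m or horizontal distance between box_d_mid and bay_2 below 0.01 m or horizontal distance between box_d_mid and bay_3 below 0.01 m) and z of box_d_mid in the frame of carrier between 0.023 and 0.029 m and horizontal distance between bar_grip and seat_mid below 0.009 m and z of bar_grip in the frame of carrier between 0.07 and 0.0755 m and angle between bar_grip's own z axis and vertical below 0.03 rad and angle between the y axis of bar_grip and the y axis of carrier, either way round below 0.06 rad), for 0.2 s.
At the end, for the whole second after the job is handed in: every box lies flat on the floor of a bay (within 10 mm of its centre); the bar lies level on both saddles, within 9 mm of the middle; the bolt is within 4 mm of fully home (0.034); the collar is back at its locked stop (within 0.12 rad) and down (within 2 mm) (all of step 2 and value of joint bolt above 0.03 m and value of joint collar_turn below 0.12 rad and value of joint collar_lift below 0.002 m); the robot touches nothing.
It fails at once if the mouse or the external drive is pushed more than 30 mm (distance of any of mouse, drive from where it was at the start of the episode above 0.03 m).
Of box_a, box_b, box_c, box_d only 2 to 4 are there at a start; the rules pass over those that are not, and their reading is None.
At some moment in a run one of box_a, box_b, box_c, box_d may be knocked a few centimetres aside while the robot is not near it.
Once in a run the grip may slacken for a moment while it holds something.
It also fails if it takes over 210 s, if anything falls off the work surface, if the arm or the gripper's body presses on something with over 40 N, if the wrist force passes 120 N, or if a joint passes its speed limit or range.

## Working session

There is one attempt and no reset: what is moved stays moved. The work goes in short steps, Python scripts to look and compute and a tool call to move; the robot and the scene stay as the last step left them, time stands still between calls to the robot, and variables do not carry over. Pictures are saved under pics/ and viewed, and the job is handed in when it is done.

Besides the shell and the picture viewer there is one more tool, called after "Emit:" as name(argument=value, ...), one argument or row to a line, values as JSON. step_arm: Moves the arm, as the interface text tells. Its arguments: {"type":"object","properties":{"series":{"type":"array","items":{"type":"object","properties":{"tx":{"type":"number"},"ty":{"type":"number"},"tz":{"type":"number"},"rx":{"type":"number"},"ry":{"type":"number"},"rz":{"type":"number"}}}},"hand":{"type":"number"},"grip_force":{"type":"number"}},"required":["series"]}

```bash
ls -la; mkdir -p pics
python3 - <<'E'
from plant import arm
import cv2,json
s=arm.get_state();print(s)
import numpy as np
for n in("side","top"):
    d=arm.snapshot(n);cv2.imwrite(f"pics/{n}0.png",d["color"][:,:,::-1]);print(n,d["camera_matrix"],d["rvec"],d["tvec"])
print(arm.tcp_to_grasp)
E
```

```text
total 12
drwxr-xr-x  3 agent agent 4096 Dec  6 06:12 .
drwxr-xr-x 23 root  root  4096 Dec  6 06:12 ..
drwxr-xr-x  2 agent agent 4096 Dec  6 06:12 pics
{'time': 0.0, 'qpos': array([-1.25369503,  0.70709056, -0.02765308,  1.48497846,  0.02197873,
        0.95089489, -0.07548757]), 'qvel': array([-0.00252675, -0.00033369, -0.00221222, -0.00070158, -0.00107168,
        0.00037895,  0.00057925]), 'effort': array([ 2.14353995e-04, -8.83200502e+01,  1.23471469e+00, -2.36165375e+01,
        1.68687565e-02,  6.61562750e-03, -3.35741333e-05]), 'eef_pos': array([0.20180207, 0.53815281, 0.23083911]), 'orientation': array([ 0.28068469,  1.55260116, -0.2823447 ]), 'wrist_force': array([-0.19940584, -0.18825369,  0.02570245]), 'ft_torque': array([-0.0477119 ,  0.01427173,  0.01581553]), 'finger_gap': 0.08538472998343143}
side [[536.99994261   0.         282.01080159]
 [  0.         536.99994261 208.69296978]
 [  0.           0.           1.        ]] [ 0.16956825 -2.73791311  1.41854397] [0.59534751 0.07144213 1.64483495]
top [[411.33262765   0.         281.11356882]
 [  0.         411.33262765 203.75348385]
 [  0.           0.           1.        ]] [ 2.21664708 -2.1522808   0.09375542] [0.02150778 0.61798084 1.07461012]
0.0187
```

View pics/side0.png

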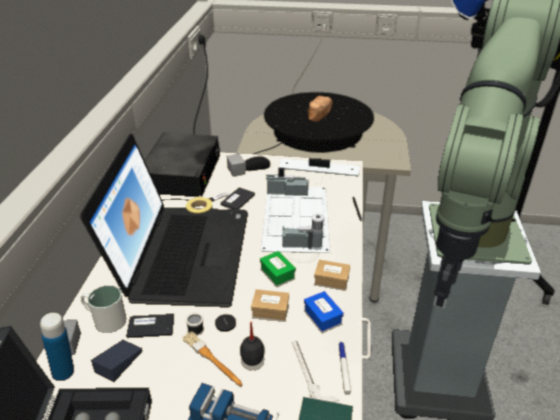

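View pics/top0.png

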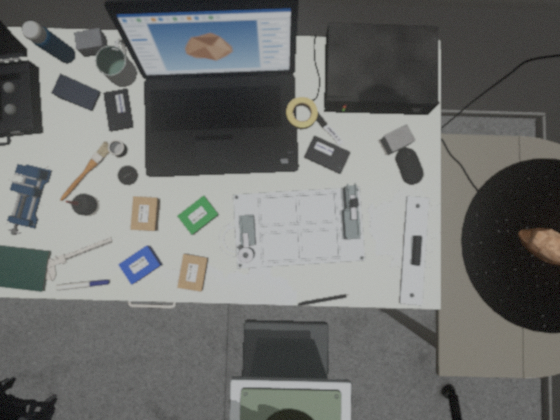

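```bash
cat > h.py <<'E'
from plant import arm
import cv2, numpy as np
from scipy.spatial.transform import Rotation as R
def snap(n): return arm.snapshot(n)
def w2p(d,P):
    P=np.atleast_2d(np.array(P,float)); return cv2.projectPoints(P,d["rvec"],d["tvec"],d["camera_matrix"],None)[0].reshape(-1,2)
def p2w(d,uv,z):
    Rm=cv2.Rodrigues(np.array(d["rvec"],float))[0];K=d["camera_matrix"];t=np.array(d["tvec"],float).ravel()
    o=-Rm.T@t; v=Rm.T@np.linalg.solve(K,[uv[0],uv[1],1.]); return o+v*(z-o[2])/v[2]
def crop(d,x0,y0,w,h,k,name):
    c=d["color"][y0:y0+h,x0:x0+w,::-1]; c=cv2.resize(c,None,fx=k,fy=k,interpolation=cv2.INTER_CUBIC)
    s=20 if k>=4 else 50
    for x in range((x0//s+1)*s,x0+w,s): cv2.putText(c,str(x),((x-x0)*k,10),0,.35,(0,0,255),1); cv2.line(c,((x-x0)*k,12),((x-x0)*k,18),(0,0,255),1)
    for y in range((y0//s+1)*s,y0+h,s): cv2.putText(c,str(y),(0,(y-y0)*k),0,.35,(0,0,255),1); cv2.line(c,(22,(y-y0)*k),(28,(y-y0)*k),(0,0,255),1)
    cv2.imwrite("pics/"+name,c)
E
python3 - <<'E'
from h import *
d=snap("top"); s=snap("side")
crop(d,225,170,150,110,5,"t1.png"); crop(d,110,180,130,120,5,"t2.png"); crop(d,370,110,100,200,3,"t3.png")
crop(s,220,150,150,190,3,"s1.png")
for uv in[(144,213),(193,272),(246,254),(351,210),(414,250)]: print(uv,p2w(d,uv,0.04))
print([ -cv2.Rodrigues(x["rvec"])[0].T@np.array(x["tvec"]).ravel() for x in(d,s)])
E
```

```text
(144, 213) [0.58082923 0.39829417 0.04      ]
(193, 272) [0.43150259 0.26311904 0.04      ]
(246, 254) [0.4818226  0.12743508 0.04      ]
(351, 210) [ 0.60482023 -0.14463982  0.04      ]
(414, 250) [ 0.50485632 -0.31130975  0.04      ]
[array([0.53066146, 0.04628161, 1.11955627]), array([0.43542922, 1.36550939, 1.00539054])]
```

View pics/t1.png

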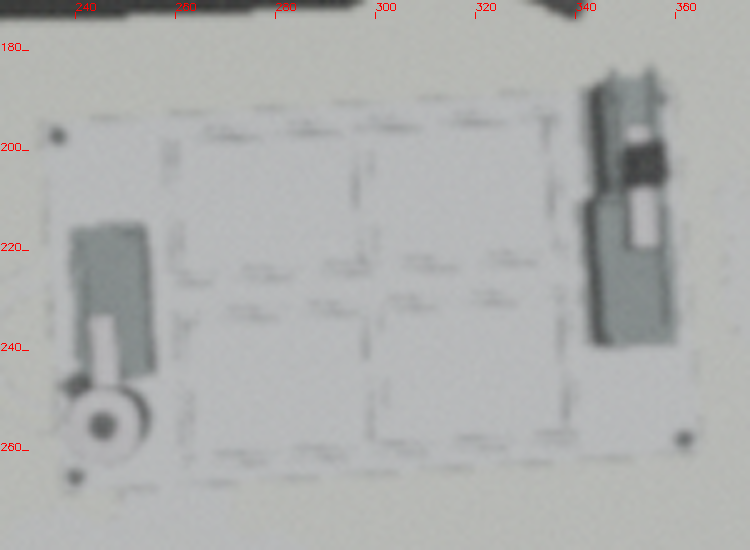

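View pics/t2.png

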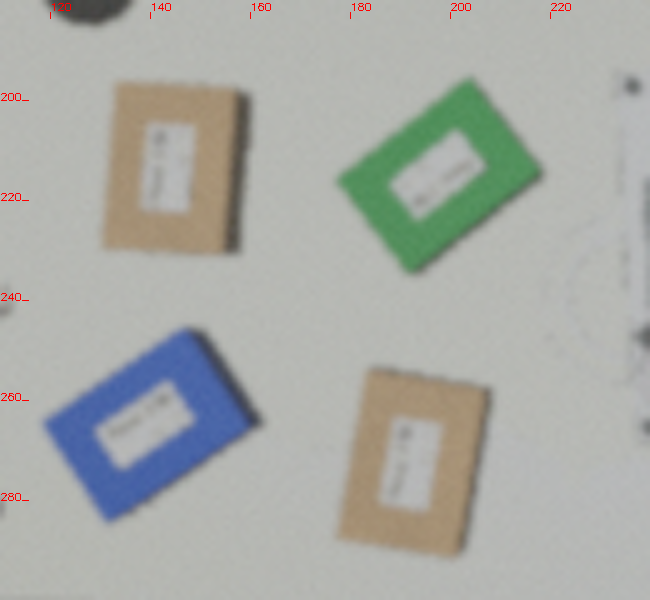

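View pics/t3.png

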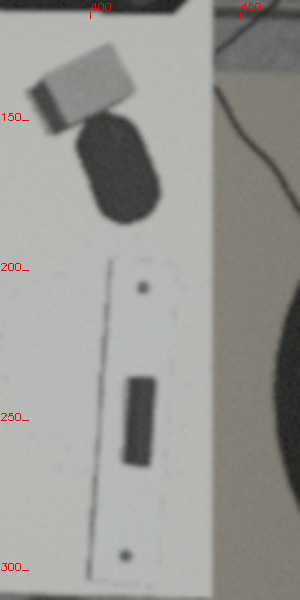

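View pics/s1.png

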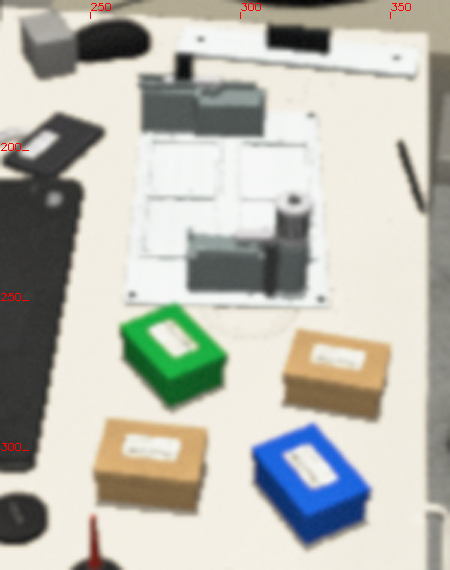

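```bash
cat >> h.py <<'E'
def c2w(q,p):
    q=np.atleast_2d(np.array(q,float)); c,s=np.cos(p[2]),np.sin(p[2])
    return np.c_[p[0]+c*q[:,0]-s*q[:,1],p[1]+s*q[:,0]+c*q[:,1],q[:,2]]
E
python3 - <<'E'
from h import *
from scipy.optimize import least_squares
d=snap("top");s=snap("side")
for uv in[(237,197.5),(240.2,265.5),(361.7,257.7),(235,194.5),(238.5,268.5)]: print(uv,p2w(d,uv,.006))
obs=[(237,197.5),(240.2,265.5),(361.7,257.7),(245.5,255.3)]
def f(v):
    p=v[:3];a,b=v[3:]
    q=[(a,b,.006),(-a,b,.006),(-a,-b,.006),(-.062,.140,.106)]
    return (w2p(d,c2w(q,p))-obs).ravel()
r=least_squares(f,[.53,0,0,.09,.16]);print(r.x,r.fun.round(2)); p=r.x[:3]; np.save("car.npy",p)
# bolt grip
g=p2w(d,(353.5,202.5),.0995); c,sn=np.cos(p[2]),np.sin(p[2]); dd=g[:2]-p[:2]; print("boltgrip carrier",c*dd[0]+sn*dd[1],-sn*dd[0]+c*dd[1],g)
# overlays
for n,im,(x0,y0,w,h,k) in(("top",d,(225,170,150,110,5)),("side",s,(220,150,150,190,4))):
    im=dict(im);
    q=[(sx*.1,sy*.173,.006) for sx,sy in((1,1),(1,-1),(-1,-1),(-1,1))]
    q2=[(-.062,.14,.106),(-.062,.14,.092),(.04,-.14,.06),(.1,-.14,.06)]
    pts=w2p(im,c2w(q+q2,p)); print(n,pts.round(1).tolist())
    c_=cv2.resize(im["color"][y0:y0+h,x0:x0+w,::-1],None,fx=k,fy=k,interpolation=cv2.INTER_CUBIC)
    pp=((pts-[x0,y0]+.5)*k).astype(int); cv2.polylines(c_,[pp[:4].reshape(-1,1,2)],True,(0,0,255),1)
    for a in pp[4:]: cv2.circle(c_,tuple(int(i) for i in a),3,(0,255,0),-1)
    cv2.imwrite(f"pics/ov_{n}.png",c_)
E
```

```text
(237, 197.5) [0.63197691 0.15987524 0.006     ]
(240.2, 265.5) [0.44921506 0.14443068 0.006     ]
(361.7, 257.7) [ 0.47935106 -0.181521    0.006     ]
(235, 194.5) [0.63999769 0.16561136 0.006     ]
(238.5, 268.5) [0.44111911 0.14868716 0.006     ]
[ 0.55561113 -0.01048374  0.08995342  0.09158313  0.1633888 ] [-0.22 -0.07  0.16 -0.19 -0.03  0.1   0.08  0.14]
boltgrip carrier 0.05213205196438869 -0.1348018316316414 [ 0.61964195 -0.14005742  0.0995    ]
top [[233.1, 194.6], [359.8, 187.0], [365.5, 260.7], [236.9, 268.7], [245.6, 255.4], [246.0, 255.2], [353.0, 208.3], [351.3, 185.3]]
side [[261.3, 249.1], [267.7, 184.9], [325.9, 186.1], [330.0, 250.7], [318.1, 215.9], [317.9, 219.8], [285.0, 177.0], [267.0, 176.6]]
```

View pics/ov_top.png

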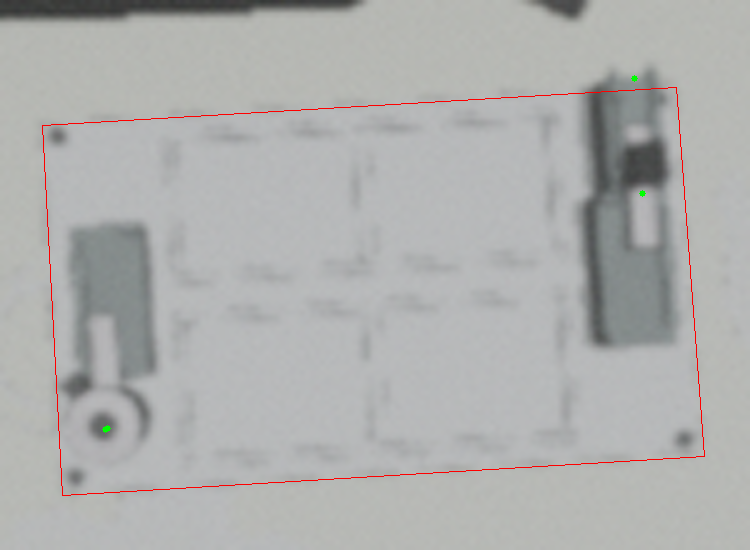

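View pics/ov_side.png

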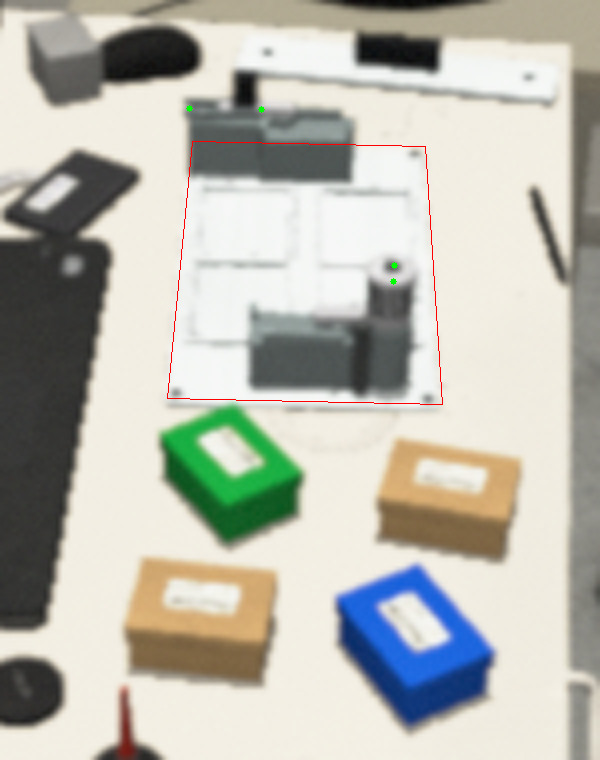

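```bash
cat >> h.py <<'E'
def Rt(psi):
    c,s=np.cos(psi),np.sin(psi); return np.array([[0,c,s],[0,s,-c],[-1,0,0.]])
def st(pr=True):
    s=arm.get_state(); Rm=R.from_rotvec(s["orientation"]).as_matrix()
    psi=np.arctan2(Rm[1,1],Rm[0,1])
    if pr: print("t%.2f pos %s psi %.2f tilt %.2f gap %.4f F %s q %s"%(s["time"],s["eef_pos"].round(4),np.degrees(psi),np.degrees(np.arccos(-Rm[2,0])),s["finger_gap"],s["wrist_force"].round(1),s["qpos"].round(2)))
    return s,Rm,psi
def go(pos,psi,pr=True):
    """shift/turn (cm,deg) from present pose"""
    s,Rm,_=st(pr); dx=Rm.T@(np.array(pos)-s["eef_pos"])*100; rv=np.degrees(R.from_matrix(Rm.T@Rt(psi)).as_rotvec())
    print("T",dx.round(2),"R",rv.round(1)); return dx,rv
car=lambda:np.load("car.npy")
E
python3 - <<'E'
from h import *
d=snap("top");p=car();c,sn=np.cos(p[2]),np.sin(p[2])
g=p2w(d,(353.5,202.4),.0845);dd=g[:2]-p[:2];print("bolt",c*dd[0]+sn*dd[1],-sn*dd[0]+c*dd[1],g)
pt=c2w([c*dd[0]+sn*dd[1],-.14,.2],p)[0];print(pt)
go(pt,p[2]+np.pi/2); go(pt,p[2]-np.pi/2)
# boxes: corners of top face
B={'A':[(133,196.7),(157,198),(154.5,230.5),(130.5,229.5)],'B':[(183.5,254),(207.5,257.5),(202,291),(177.5,287.5)]}
B={k:[(x,y) for x,y in v] for k,v in B.items()}
for k,v in B.items():
    P=np.array([p2w(d,x,.04) for x in v]); print(k,P.mean(0),np.linalg.norm(np.diff(P,axis=0),axis=1)); e=(P[3]-P[0]+P[2]-P[1]);print("long axis deg",np.degrees(np.arctan2(e[1],e[0])))
P=np.array([p2w(d,x,.039) for x in[(413,236),(421.5,236),(419.5,265.5),(410.5,265)]]);print("bar grip",P.mean(0),np.linalg.norm(np.diff(P,axis=0),axis=1))
e1=p2w(d,(417.3,206),.01);e2=p2w(d,(411.5,295),.01);print(e1,e2,(e1+e2)/2,np.degrees(np.arctan2(*(e1-e2)[1::-1])))
E
```

```text
bolt 0.053442094272847615 -0.13766734440377149 [ 0.62120411 -0.14279366  0.0845    ]
[ 0.62141366 -0.14511689  0.2       ]
t0.35 pos [0.2019 0.5383 0.2312] psi 69.44 tilt 0.02 gap 0.0851 F [-0.5 -0.8  0.4] q [-1.25  0.71 -0.03  1.48  0.02  0.95 -0.08]
T [  3.13 -49.25  63.28] R [-25.7  -0.    0. ]
t0.35 pos [0.2019 0.5383 0.2312] psi 69.44 tilt 0.02 gap 0.0851 F [-0.5 -0.8  0.4] q [-1.25  0.71 -0.03  1.48  0.02  0.95 -0.08]
T [  3.13 -49.25  63.28] R [154.3   0.    0. ]
A [0.57917513 0.39884247 0.04      ] [0.06309728 0.08539037 0.06264526]
long axis deg 178.79929883753513
B [0.43033106 0.26401598 0.04      ] [0.06315364 0.0869667  0.06402679]
long axis deg 172.7896858007634
bar grip [ 0.50347249 -0.31723353  0.039     ] [0.02238489 0.07715402 0.02357092]
[ 0.62309118 -0.32977464  0.01      ] [ 0.38460626 -0.31501116  0.01      ] [ 0.50384872 -0.3223929   0.01      ] -3.5423932580853346
```

Emit:
step_arm(
  series=[
    {"tx": 2,"ty": -4,"tz": 5.3,"rx": -2},
    {"tx": 2,"ty": -8,"tz": 10.6,"rx": -4},
    {"tx": 2,"ty": -12,"tz": 16,"rx": -6.5},
    {"tx": 2,"ty": -16.4,"tz": 21.2,"rx": -8.6},
    {"tx": 2,"ty": -20.5,"tz": 26.4,"rx": -10.7},
    {"tx": 2,"ty": -24.6,"tz": 31.6,"rx": -13},
    {"tx": 2,"ty": -28.7,"tz": 36.9,"rx": -15},
    {"tx": 2,"ty": -32.8,"tz": 42.2,"rx": -17},
    {"tx": 2,"ty": -37,"tz": 47.5,"rx": -19.3},
    {"tx": 2,"ty": -41,"tz": 52.7,"rx": -21.5},
    {"tx": 2,"ty": -45.1,"tz": 58,"rx": -23.6},
    {"tx": 3.1,"ty": -49.2,"tz": 63.3,"rx": -25.7},
  ],
  hand=0.7,
)

```text
schema error: expected keys tx, ty, tz, rx, ry, rz
```

```bash
cat > g.py <<'E'
import sys
from h import *
# usage: g.py c x y z psioff_deg  (carrier frame) / w x y z psi_deg
m=sys.argv[1];v=[float(a) for a in sys.argv[2:6]];p=car()
if m=='c': go(c2w(v[:3],p)[0],p[2]+np.radians(v[3]))
else: go(v[:3],np.radians(v[3]))
E
python3 g.py c .0534 -.14 .12 90
```

```text
t0.35 pos [0.2019 0.5383 0.2312] psi 69.44 tilt 0.02 gap 0.0851 F [-0.5 -0.8  0.4] q [-1.25  0.71 -0.03  1.48  0.02  0.95 -0.08]
T [ 11.13 -49.25  63.28] R [-25.7  -0.    0. ]
```

All six keys are needed.

Emit:
step_arm(
  series=[
    {"tx": 2,"ty": -4,"tz": 5.3,"rx": -2,"ry": 0,"rz": 0},
    {"tx": 2,"ty": -8,"tz": 10.6,"rx": -4,"ry": 0,"rz": 0},
    {"tx": 2,"ty": -12,"tz": 16,"rx": -6.5,"ry": 0,"rz": 0},
    {"tx": 2,"ty": -16.4,"tz": 21.2,"rx": -8.6,"ry": 0,"rz": 0},
    {"tx": 2,"ty": -20.5,"tz": 26.4,"rx": -10.7,"ry": 0,"rz": 0},
    {"tx": 2,"ty": -24.6,"tz": 31.6,"rx": -13,"ry": 0,"rz": 0},
    {"tx": 2,"ty": -28.7,"tz": 36.9,"rx": -15,"ry": 0,"rz": 0},
    {"tx": 2,"ty": -32.8,"tz": 42.2,"rx": -17,"ry": 0,"rz": 0},
    {"tx": 2,"ty": -37,"tz": 47.5,"rx": -19.3,"ry": 0,"rz": 0},
    {"tx": 2,"ty": -41,"tz": 52.7,"rx": -21.5,"ry": 0,"rz": 0},
    {"tx": 2,"ty": -45.1,"tz": 58,"rx": -23.6,"ry": 0,"rz": 0},
    {"tx": 3.1,"ty": -49.2,"tz": 63.3,"rx": -25.7,"ry": 0,"rz": 0},
  ],
  hand=0.7,
)

```text
time: 1.85
eef_pos: [0.594, -0.1001, 0.2058]
orientation: [-0.071, 1.569, 0.071]
wrist_force: [1.5, 0.3, -0.3]
finger_gap: 0.06
```

```bash
python3 g.py c .0534 -.14 .12 90
```

```text
t1.85 pos [ 0.594  -0.1001  0.2058] psi 95.19 tilt 0.05 gap 0.0600 F [ 1.5  0.3 -0.3] q [ 0.26  0.79 -0.31  1.41  0.26  0.98  1.55]
T [ 8.58 -4.73  2.31] R [0. 0. 0.]
```

Emit:
step_arm(
  series=[
    {"tx": 0,"ty": 0,"tz": 0,"rx": 0,"ry": 0,"rz": 0},
    {"tx": 0,"ty": 0,"tz": 0,"rx": 0,"ry": 0,"rz": 0},
  ],
)

```text
time: 2.1
eef_pos: [0.5928, -0.0975, 0.2053]
orientation: [-0.07, 1.57, 0.071]
wrist_force: [0.4, -0.1, -1.4]
finger_gap: 0.0603
```

```bash
python3 g.py c .0534 -.14 .12 90
```

```text
t2.10 pos [ 0.5928 -0.0975  0.2053] psi 95.14 tilt 0.04 gap 0.0603 F [ 0.4 -0.1 -1.4] q [ 0.26  0.79 -0.31  1.41  0.26  0.98  1.55]
T [ 8.52 -5.    2.42] R [-0. -0. -0.]
```

Emit:
step_arm(
  series=[
    {"tx": 2.5,"ty": -5,"tz": 2.4,"rx": 0,"ry": 0,"rz": 0},
    {"tx": 8.5,"ty": -5,"tz": 2.4,"rx": 0,"ry": 0,"rz": 0},
    {"tx": 8.5,"ty": -5,"tz": 2.4,"rx": 0,"ry": 0,"rz": 0},
    {"tx": 8.5,"ty": -5,"tz": 2.4,"rx": 0,"ry": 0,"rz": 0},
  ],
)

```text
time: 2.6
eef_pos: [0.6222, -0.1445, 0.1229]
orientation: [-0.072, 1.568, 0.071]
wrist_force: [0.1, 0.5, 0.7]
finger_gap: 0.0598
```

```bash
python3 - <<'E'
from h import *
d=snap("top");s=snap("side");crop(d,300,140,110,110,5,"t5.png");crop(s,240,120,110,110,5,"s5.png")
E
python3 g.py c .0534 -.14 .072 90
```

```text
t2.70 pos [ 0.6224 -0.1451  0.1231] psi 95.19 tilt 0.18 gap 0.0598 F [ 0.2 -0.  -0.7] q [ 0.31  0.94 -0.29  1.35  0.3   0.89  1.6 ]
T [ 5.11  0.01 -0.12] R [0.  0.2 0. ]
```

View pics/t5.png

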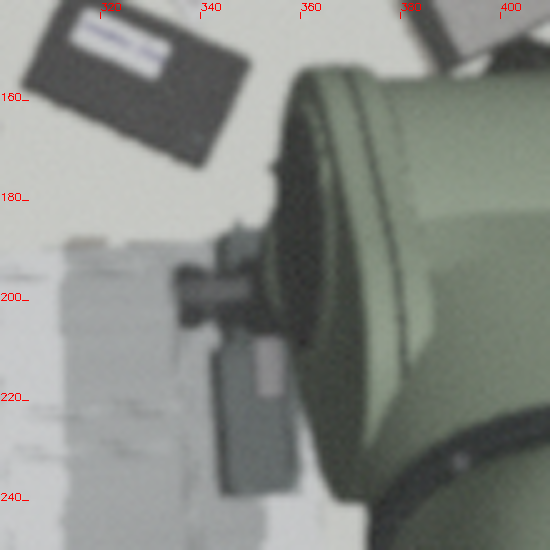

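View pics/s5.png

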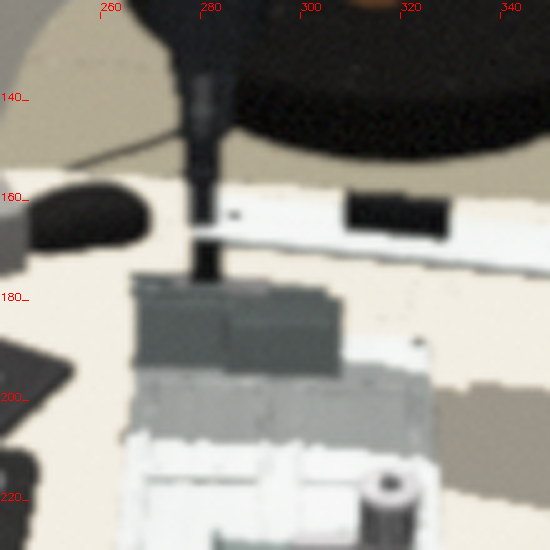

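Emit:
step_arm(
  series=[
    {"tx": 2.5,"ty": 0,"tz": -0.1,"rx": 0,"ry": 0,"rz": 0},
    {"tx": 5,"ty": 0,"tz": -0.1,"rx": 0,"ry": 0,"rz": 0},
    {"tx": 5,"ty": 0,"tz": -0.1,"rx": 0,"ry": 0,"rz": 0},
  ],
)

```text
time: 3.08
eef_pos: [0.6203, -0.1454, 0.0709]
orientation: [-0.071, 1.57, 0.071]
wrist_force: [0.3, -0.3, 0.1]
finger_gap: 0.0598
```

Emit:
step_arm(
  series=[
    {"tx": 0,"ty": 0,"tz": 0,"rx": 0,"ry": 0,"rz": 0},
    {"tx": 0,"ty": 0,"tz": 0,"rx": 0,"ry": 0,"rz": 0},
    {"tx": 0,"ty": 0,"tz": 0,"rx": 0,"ry": 0,"rz": 0},
    {"tx": 0,"ty": 0,"tz": 0,"rx": 0,"ry": 0,"rz": 0},
  ],
  hand=0,
  grip_force=30,
)

```text
time: 3.58
eef_pos: [0.6212, -0.1449, 0.0719]
orientation: [-0.07, 1.568, 0.071]
wrist_force: [-0.8, 5.1, 9.7]
finger_gap: 0.0178
```

```bash
python3 g.py c .0874 -.14 .072 90
```

```text
t3.58 pos [ 0.6212 -0.1449  0.0719] psi 95.17 tilt 0.12 gap 0.0178 F [-0.8  5.1  9.7] q [ 0.3   1.01 -0.27  1.39  0.33  0.79  1.58]
T [-0.01 -0.02  3.42] R [ 0.   0.1 -0. ]
```

Emit:
step_arm(
  series=[
    {"tx": -0.1,"ty": 0,"tz": 0.8,"rx": 0,"ry": 0,"rz": 0},
    {"tx": -0.1,"ty": 0,"tz": 1.6,"rx": 0,"ry": 0,"rz": 0},
    {"tx": -0.1,"ty": 0,"tz": 2.4,"rx": 0,"ry": 0,"rz": 0},
    {"tx": -0.1,"ty": 0,"tz": 3.0,"rx": 0,"ry": 0,"rz": 0},
    {"tx": -0.1,"ty": 0,"tz": 3.0,"rx": 0,"ry": 0,"rz": 0},
  ],
)

```text
time: 4.2
eef_pos: [0.6494, -0.1423, 0.0719]
orientation: [-0.07, 1.572, 0.072]
wrist_force: [-11.2, 5.6, 8.6]
finger_gap: 0.0174
```

```bash
python3 g.py c .0874 -.14 .072 90
```

```text
t4.20 pos [ 0.6494 -0.1423  0.0719] psi 95.16 tilt 0.17 gap 0.0174 F [-11.2   5.6   8.6] q [ 0.28  1.05 -0.28  1.26  0.32  0.88  1.6 ]
T [-0.02 -0.03  0.59] R [ 0.  -0.2 -0.1]
```

Emit:
step_arm(
  series=[
    {"tx": 0,"ty": 0,"tz": 0.4,"rx": 0,"ry": 0,"rz": 0},
    {"tx": 0,"ty": 0,"tz": 0.4,"rx": 0,"ry": 0,"rz": 0},
  ],
)

```text
time: 4.45
eef_pos: [0.6503, -0.1422, 0.0716]
orientation: [-0.07, 1.58, 0.072]
wrist_force: [-35.7, 7.1, 21.7]
finger_gap: 0.0172
```

```bash
python3 g.py c .0874 -.14 .072 90
python3 - <<'E'
from h import *
d=snap("top");s=snap("side");crop(d,300,140,110,110,5,"t6.png");crop(s,240,120,110,110,5,"s6.png")
E
```

```text
t4.45 pos [ 0.6503 -0.1422  0.0716] psi 95.15 tilt 0.59 gap 0.0172 F [-35.7   7.1  21.7] q [ 0.28  1.06 -0.28  1.24  0.31  0.89  1.6 ]
T [-0.05 -0.03  0.5 ] R [ 0.  -0.6 -0.1]
```

View pics/t6.png

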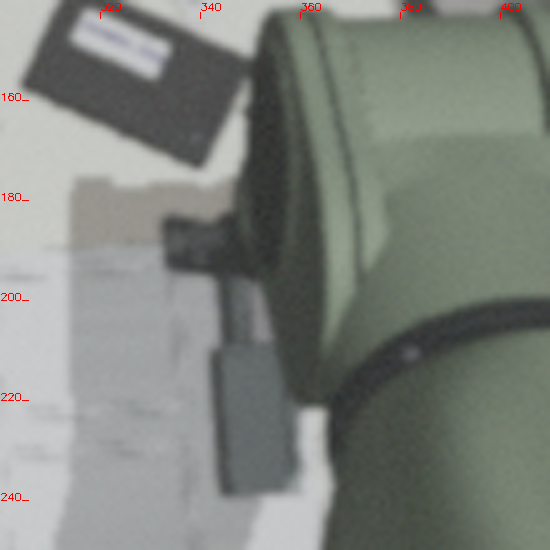

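Emit:
step_arm(
  series=[
    {"tx": 0,"ty": 0,"tz": -0.3,"rx": 0,"ry": 0,"rz": 0},
    {"tx": 0,"ty": 0,"tz": -0.3,"rx": 0,"ry": 0,"rz": 0},
    {"tx": 0,"ty": 0,"tz": -0.3,"rx": 0,"ry": 0,"rz": 0},
    {"tx": -5,"ty": 0,"tz": -0.3,"rx": 0,"ry": 0,"rz": 0},
    {"tx": -10,"ty": 0,"tz": -0.3,"rx": 0,"ry": 0,"rz": 0},
  ],
  hand=0.7,
)

```text
time: 5.18
eef_pos: [0.6513, -0.143, 0.1727]
orientation: [-0.07, 1.57, 0.071]
wrist_force: [0.3, -0.2, -0.2]
finger_gap: 0.0599
```

```bash
python3 g.py c -.062 .14 .17 90;python3 g.py c -.062 .14 .17 45;python3 g.py c -.062 .14 .17 0
```

```text
t5.17 pos [ 0.6513 -0.143   0.1727] psi 95.14 tilt 0.02 gap 0.0599 F [ 0.3 -0.2 -0.2] q [ 0.29  0.93 -0.31  1.17  0.28  1.08  1.63]
T [  0.28  28.05 -14.54] R [-0. -0. -0.]
t5.17 pos [ 0.6513 -0.143   0.1727] psi 95.14 tilt 0.02 gap 0.0599 F [ 0.3 -0.2 -0.2] q [ 0.29  0.93 -0.31  1.17  0.28  1.08  1.63]
T [  0.28  28.05 -14.54] R [45. -0.  0.]
t5.17 pos [ 0.6513 -0.143   0.1727] psi 95.14 tilt 0.02 gap 0.0599 F [ 0.3 -0.2 -0.2] q [ 0.29  0.93 -0.31  1.17  0.28  1.08  1.63]
T [  0.28  28.05 -14.54] R [90. -0.  0.]
```

Emit:
step_arm(
  series=[
    {"tx": 0,"ty": 5.5,"tz": -2.9,"rx": 10,"ry": 0,"rz": 0},
    {"tx": 0,"ty": 11,"tz": -5.8,"rx": 20,"ry": 0,"rz": 0},
    {"tx": 0,"ty": 16.5,"tz": -8.7,"rx": 30,"ry": 0,"rz": 0},
    {"tx": 0,"ty": 22,"tz": -11.6,"rx": 40,"ry": 0,"rz": 0},
    {"tx": 0,"ty": 28,"tz": -14.5,"rx": 50,"ry": 0,"rz": 0},
    {"tx": 0,"ty": 28,"tz": -14.5,"rx": 50,"ry": 0,"rz": 0},
    {"tx": 0,"ty": 28,"tz": -14.5,"rx": 50,"ry": 0,"rz": 0},
  ],
)

```text
time: 6.05
eef_pos: [0.4822, 0.1229, 0.1716]
orientation: [0.611, 1.482, -0.611]
wrist_force: [0.7, -0.6, -0.0]
finger_gap: 0.0596
```

```bash
python3 g.py c -.062 .14 .074 40;python3 - <<'E'
from h import *
d=snap("top");s=snap("side");crop(d,220,170,160,110,5,"t7.png");crop(s,240,150,110,110,5,"s7.png")
E
```

```text
t6.05 pos [0.4822 0.1229 0.1716] psi 45.25 tilt 0.04 gap 0.0596 F [ 0.7 -0.6 -0. ] q [-0.31  0.68 -0.01  1.84  0.01  0.62  0.47]
T [ 9.76 -0.03 -0.11] R [ 0.1  0.  -0. ]
```

View pics/t7.png

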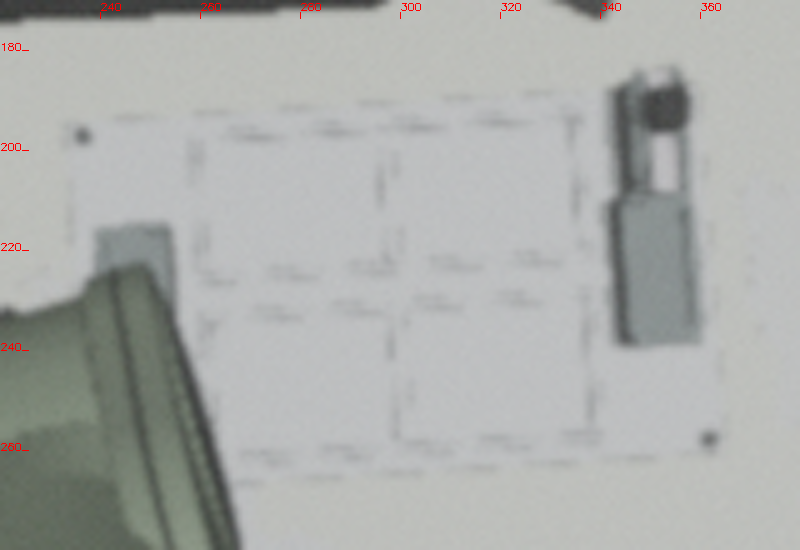

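View pics/s7.png

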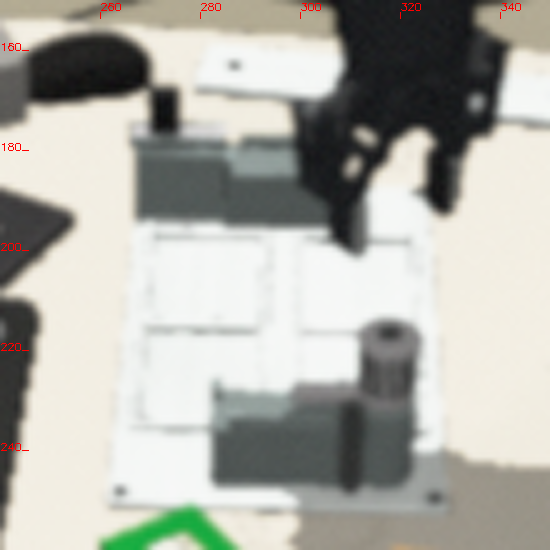

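Emit:
step_arm(
  series=[
    {"tx": 4,"ty": 0,"tz": -0.1,"rx": 0,"ry": 0,"rz": 0},
    {"tx": 8,"ty": 0,"tz": -0.1,"rx": 0,"ry": 0,"rz": 0},
    {"tx": 9.7,"ty": 0,"tz": -0.1,"rx": 0,"ry": 0,"rz": 0},
    {"tx": 9.7,"ty": 0,"tz": -0.1,"rx": 0,"ry": 0,"rz": 0},
  ],
)

```text
time: 6.65
eef_pos: [0.4811, 0.1223, 0.0736]
orientation: [0.612, 1.484, -0.614]
wrist_force: [0.5, -0.2, 0.3]
finger_gap: 0.0597
```

Emit:
step_arm(
  series=[
    {"tx": 0,"ty": 0,"tz": 0,"rx": 0,"ry": 0,"rz": 0},
    {"tx": 0,"ty": 0,"tz": 0,"rx": 0,"ry": 0,"rz": 0},
    {"tx": 0,"ty": 0,"tz": 0,"rx": 0,"ry": 0,"rz": 0},
    {"tx": 0,"ty": 0,"tz": 0,"rx": 0,"ry": 0,"rz": 0},
  ],
  hand=0,
  grip_force=60,
)

```text
time: 7.15
eef_pos: [0.4821, 0.1236, 0.0756]
orientation: [0.613, 1.481, -0.611]
wrist_force: [1.9, 0.7, 5.7]
finger_gap: 0.0356
```

```bash
python3 g.py c -.062 .14 .087 40;python3 - <<'E'
from h import *
d=snap("top");s=snap("side");crop(s,240,150,110,110,5,"s8.png")
E
```

```text
t7.15 pos [0.4821 0.1236 0.0756] psi 45.13 tilt 0.15 gap 0.0356 F [1.9 0.7 5.7] q [-0.31  0.85 -0.01  1.92  0.01  0.36  0.46]
T [-1.14 -0.07 -0.04] R [-0.   0.1 -0.1]
```

View pics/s8.png

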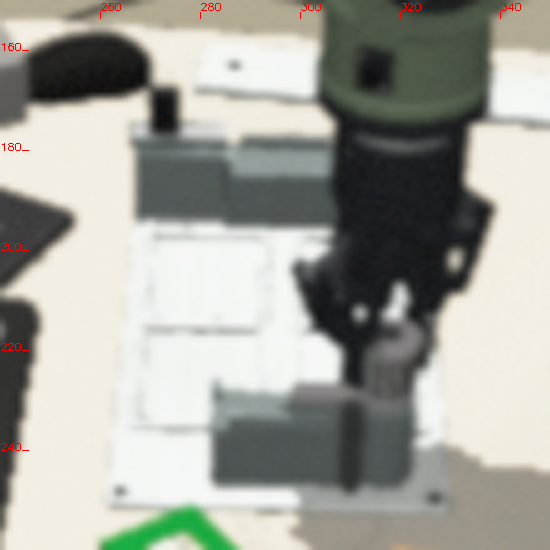

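Emit:
step_arm(
  series=[
    {"tx": -0.7,"ty": 0,"tz": 0,"rx": 0,"ry": 0,"rz": 0},
    {"tx": -1.4,"ty": 0,"tz": 0,"rx": 0,"ry": 0,"rz": 0},
    {"tx": -1.4,"ty": 0,"tz": 0,"rx": 0,"ry": 0,"rz": 0},
    {"tx": -1.4,"ty": 0,"tz": 0,"rx": 0,"ry": 0,"rz": 0},
  ],
)

```text
time: 7.75
eef_pos: [0.4818, 0.1237, 0.0888]
orientation: [0.613, 1.481, -0.611]
wrist_force: [5.2, 1.1, -10.5]
finger_gap: 0.0355
```

```bash
python3 g.py c -.062 .14 .087 120;python3 - <<'E'
from h import *
d=snap("top");s=snap("side");crop(s,240,150,110,110,5,"s9.png")
E
```

```text
t7.75 pos [0.4818 0.1237 0.0888] psi 45.14 tilt 0.10 gap 0.0355 F [  5.2   1.1 -10.5] q [-0.31  0.83 -0.01  1.92  0.01  0.4   0.46]
T [ 0.18 -0.06 -0.01] R [-80.    0.1  -0. ]
```

View pics/s9.png

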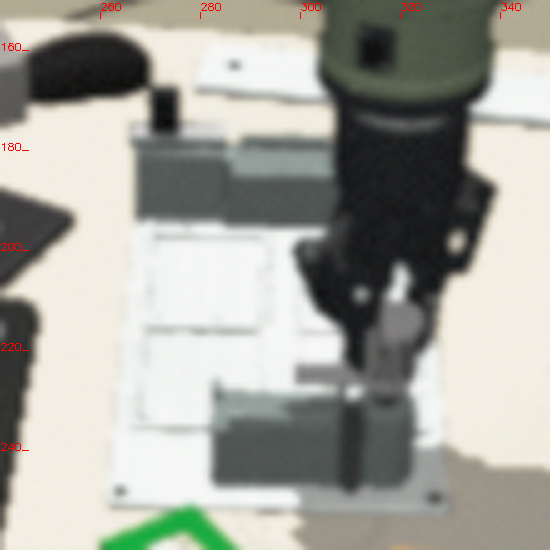

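Lifted by about 13 mm (finger visibly clear at (306,224)). Turn it.

Emit:
step_arm(
  series=[
    {"tx": 0,"ty": 0,"tz": 0,"rx": -9,"ry": 0,"rz": 0},
    {"tx": 0,"ty": 0,"tz": 0,"rx": -18,"ry": 0,"rz": 0},
    {"tx": 0,"ty": 0,"tz": 0,"rx": -27,"ry": 0,"rz": 0},
    {"tx": 0,"ty": 0,"tz": 0,"rx": -36,"ry": 0,"rz": 0},
    {"tx": 0,"ty": 0,"tz": 0,"rx": -45,"ry": 0,"rz": 0},
    {"tx": 0,"ty": 0,"tz": 0,"rx": -54,"ry": 0,"rz": 0},
    {"tx": 0,"ty": 0,"tz": 0,"rx": -63,"ry": 0,"rz": 0},
    {"tx": 0,"ty": 0,"tz": 0,"rx": -72,"ry": 0,"rz": 0},
    {"tx": 0,"ty": 0,"tz": 0,"rx": -80,"ry": 0,"rz": 0},
    {"tx": 0,"ty": 0,"tz": 0,"rx": -80,"ry": 0,"rz": 0},
  ],
)

```text
time: 9.1
eef_pos: [0.4819, 0.1235, 0.0887]
orientation: [-0.481, 1.515, 0.481]
wrist_force: [7.1, 2.5, -10.4]
finger_gap: 0.0352
```

```bash
python3 g.py c -.062 .14 .087 120;python3 - <<'E'
from h import *
d=snap("top");s=snap("side");crop(s,240,150,110,110,5,"s10.png");print(arm.get_state()["ft_torque"])
E
```

```text
t9.10 pos [0.4819 0.1235 0.0887] psi 125.23 tilt 0.09 gap 0.0352 F [  7.1   2.5 -10.4] q [-0.13  0.84 -0.34  1.91  0.57  0.48  1.31]
T [ 0.17  0.03 -0.06] R [0.1 0.1 0. ]
[ 0.20522902 -1.57352533 -0.1492028 ]
```

View pics/s10.png

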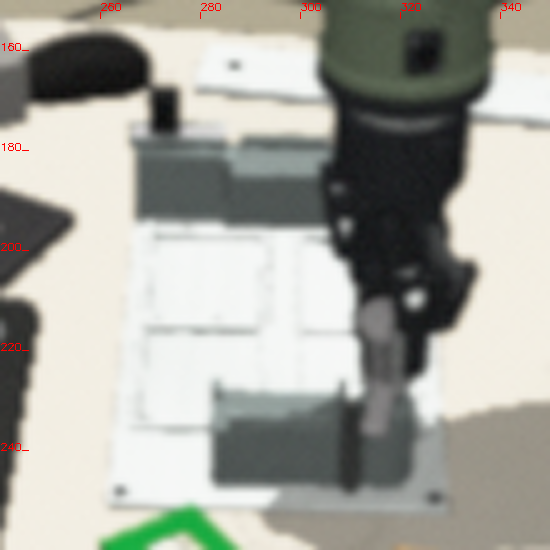

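Emit:
step_arm(
  series=[
    {"tx": 0,"ty": 0,"tz": 0,"rx": -2,"ry": 0,"rz": 0},
    {"tx": 0.6,"ty": 0,"tz": 0,"rx": -2,"ry": 0,"rz": 0},
    {"tx": 1.2,"ty": 0,"tz": 0,"rx": -2,"ry": 0,"rz": 0},
    {"tx": 1.3,"ty": 0,"tz": 0,"rx": -1,"ry": 0,"rz": 0},
    {"tx": 1.3,"ty": 0,"tz": 0,"rx": -1,"ry": 0,"rz": 0},
  ],
)

```text
time: 9.82
eef_pos: [0.4819, 0.1235, 0.0758]
orientation: [-0.493, 1.512, 0.493]
wrist_force: [6.5, 2.0, -6.2]
finger_gap: 0.0353
```

Emit:
step_arm(
  series=[
    {"tx": 0,"ty": 0,"tz": 0,"rx": 0,"ry": 0,"rz": 0},
    {"tx": 0,"ty": 0,"tz": 0,"rx": 0,"ry": 0,"rz": 0},
    {"tx": -5,"ty": 0,"tz": 0,"rx": 0,"ry": 0,"rz": 0},
    {"tx": -10,"ty": 0,"tz": 0,"rx": 0,"ry": 0,"rz": 0},
    {"tx": -12,"ty": 0,"tz": 0,"rx": 0,"ry": 0,"rz": 0},
  ],
  hand=0.7,
)

```text
time: 10.45
eef_pos: [0.4814, 0.1236, 0.198]
orientation: [-0.494, 1.511, 0.493]
wrist_force: [0.2, -0.4, -1.0]
finger_gap: 0.06
```

```bash
python3 g.py w .4303 .264 .15 80;python3 - <<'E'
from h import *
d=snap("top");s=snap("side");crop(s,240,150,110,110,5,"s11.png");crop(d,110,180,130,120,5,"t11.png")
E
```

```text
t10.45 pos [0.4814 0.1236 0.198 ] psi 126.14 tilt 0.14 gap 0.0600 F [ 0.2 -0.4 -1. ] q [-0.04  0.67 -0.5   1.8   0.44  0.77  1.44]
T [ 4.79 14.35  4.14] R [46.1  0.1  0. ]
```

View pics/s11.png

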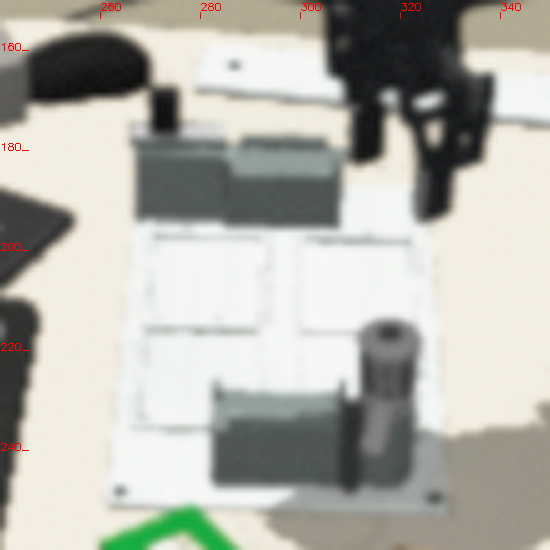

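View pics/t11.png

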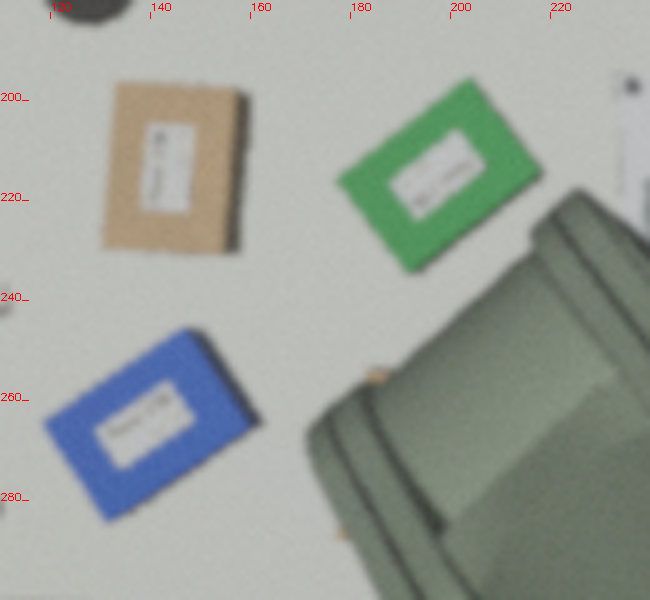

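Emit:
step_arm(
  series=[
    {"tx": 0,"ty": 4,"tz": 1.2,"rx": 9,"ry": 0,"rz": 0},
    {"tx": 1,"ty": 8,"tz": 2.4,"rx": 18,"ry": 0,"rz": 0},
    {"tx": 3,"ty": 12,"tz": 3.5,"rx": 27,"ry": 0,"rz": 0},
    {"tx": 5,"ty": 14.3,"tz": 4.1,"rx": 36,"ry": 0,"rz": 0},
    {"tx": 6,"ty": 14.3,"tz": 4.1,"rx": 43.3,"ry": 0,"rz": 0},
    {"tx": 6,"ty": 14.3,"tz": 4.1,"rx": 43.3,"ry": 0,"rz": 0},
    {"tx": 6,"ty": 14.3,"tz": 4.1,"rx": 43.3,"ry": 0,"rz": 0},
  ],
  hand=1,
)

```text
time: 11.42
eef_pos: [0.43, 0.2629, 0.1355]
orientation: [0.096, 1.569, -0.096]
wrist_force: [-0.5, 0.6, 0.7]
finger_gap: 0.0854
```

```bash
python3 g.py w .4303 .264 .008 82.8;python3 - <<'E'
from h import *
s=snap("side");crop(s,250,180,120,110,5,"s12.png")
print(w2p(s,[(.4303,.264,.02),(.4303,.264,.138),(.4303,.264+.0425,.15),(.4303,.264-.0425,.15)]))
E
```

```text
t11.43 pos [0.43   0.2629 0.1355] psi 82.99 tilt 0.02 gap 0.0854 F [-0.5  0.6  0.7] q [-0.5   0.75 -0.2   1.85  0.25  0.56  0.58]
T [12.75  0.12  0.02] R [ 0.2 -0.   0. ]
[[332.05025401 272.95654656]
 [334.63735464 238.94516854]
 [334.20737518 245.63980562]
 [335.58767326 225.46043249]]
```

View pics/s12.png

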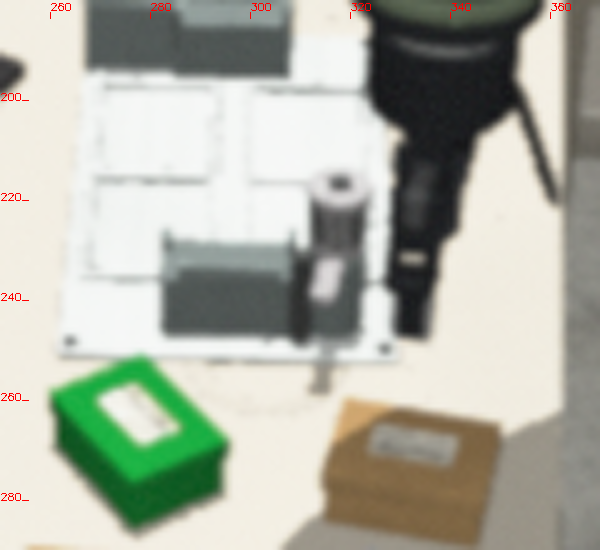

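Emit:
step_arm(
  series=[
    {"tx": 5,"ty": 0.1,"tz": 0,"rx": 0,"ry": 0,"rz": 0},
    {"tx": 9,"ty": 0.1,"tz": 0,"rx": 0,"ry": 0,"rz": 0},
    {"tx": 12,"ty": 0.1,"tz": 0,"rx": 0,"ry": 0,"rz": 0},
    {"tx": 12.7,"ty": 0.1,"tz": 0,"rx": 0,"ry": 0,"rz": 0},
    {"tx": 12.7,"ty": 0.1,"tz": 0,"rx": 0,"ry": 0,"rz": 0},
  ],
)

```text
time: 12.1
eef_pos: [0.4302, 0.2642, 0.0091]
orientation: [0.098, 1.568, -0.098]
wrist_force: [0.0, -0.4, 0.9]
finger_gap: 0.0854
```

Emit:
step_arm(
  series=[
    {"tx": 0,"ty": 0,"tz": 0,"rx": 0,"ry": 0,"rz": 0},
    {"tx": 0,"ty": 0,"tz": 0,"rx": 0,"ry": 0,"rz": 0},
    {"tx": 0,"ty": 0,"tz": 0,"rx": 0,"ry": 0,"rz": 0},
    {"tx": -2,"ty": 0,"tz": 0,"rx": 0,"ry": 0,"rz": 0},
    {"tx": -6,"ty": 0,"tz": 0,"rx": 0,"ry": 0,"rz": 0},
    {"tx": -11,"ty": 0,"tz": 0,"rx": 0,"ry": 0,"rz": 0},
  ],
  hand=0,
  grip_force=40,
)

```text
time: 12.85
eef_pos: [0.4298, 0.264, 0.1201]
orientation: [0.098, 1.569, -0.098]
wrist_force: [1.1, 1.4, -0.8]
finger_gap: 0.0632
```

```bash
python3 g.py c -.049 -.0525 .12 0;python3 - <<'E'
from h import *
s=snap("side");crop(s,250,180,120,110,5,"s13.png")
E
```

```text
t12.85 pos [0.4298 0.264  0.1201] psi 82.86 tilt 0.03 gap 0.0632 F [ 1.1  1.4 -0.8] q [-0.51  0.78 -0.19  1.86  0.27  0.52  0.56]
T [ 2.000e-02 -3.185e+01  1.223e+01] R [77.7  0.   0. ]
```

View pics/s13.png

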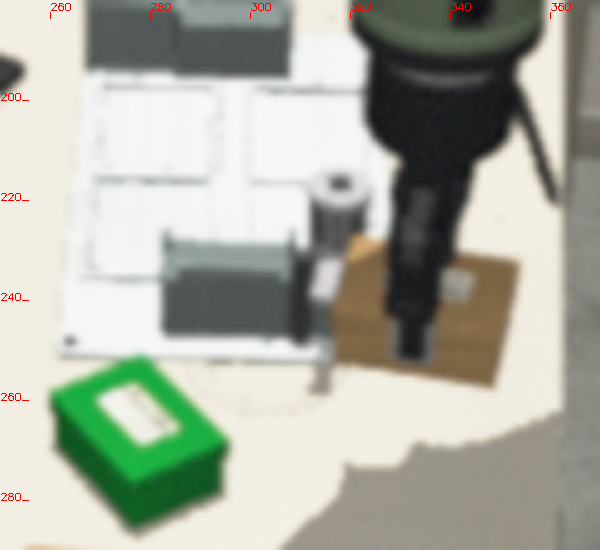

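Emit:
step_arm(
  series=[
    {"tx": -5,"ty": 0,"tz": 0,"rx": 0,"ry": 0,"rz": 0},
    {"tx": -6,"ty": -3.5,"tz": 1.3,"rx": 8.6,"ry": 0,"rz": 0},
    {"tx": -6,"ty": -7,"tz": 2.7,"rx": 17.2,"ry": 0,"rz": 0},
    {"tx": -6,"ty": -10.5,"tz": 4,"rx": 25.8,"ry": 0,"rz": 0},
    {"tx": -6,"ty": -14,"tz": 5.4,"rx": 34.4,"ry": 0,"rz": 0},
    {"tx": -6,"ty": -17.5,"tz": 6.8,"rx": 43,"ry": 0,"rz": 0},
    {"tx": -6,"ty": -21,"tz": 8.2,"rx": 51.6,"ry": 0,"rz": 0},
    {"tx": -6,"ty": -24.5,"tz": 9.5,"rx": 60.2,"ry": 0,"rz": 0},
    {"tx": -6,"ty": -28,"tz": 10.9,"rx": 69,"ry": 0,"rz": 0},
    {"tx": -5,"ty": -31.8,"tz": 12.2,"rx": 77.7,"ry": 0,"rz": 0},
    {"tx": -3,"ty": -31.8,"tz": 12.2,"rx": 77.7,"ry": 0,"rz": 0},
    {"tx": -3,"ty": -31.8,"tz": 12.2,"rx": 77.7,"ry": 0,"rz": 0},
  ],
)

```text
time: 14.4
eef_pos: [0.5109, -0.0664, 0.1482]
orientation: [1.143, 1.252, -1.144]
wrist_force: [-0.4, 1.0, -1.0]
finger_gap: 0.0631
```

```bash
python3 g.py c -.049 -.0525 .015 0;python3 - <<'E'
from h import *
s=snap("side");crop(s,240,150,120,110,5,"s14.png");d=snap("top");crop(d,225,170,150,110,5,"t14.png")
E
```

```text
t14.40 pos [ 0.5109 -0.0664  0.1482] psi 5.14 tilt 0.08 gap 0.0631 F [-0.4  1.  -1. ] q [ 0.03  0.74  0.07  1.81 -0.09  0.6   0.25]
T [13.32  0.07  0.09] R [-0.  -0.   0.1]
```

View pics/s14.png

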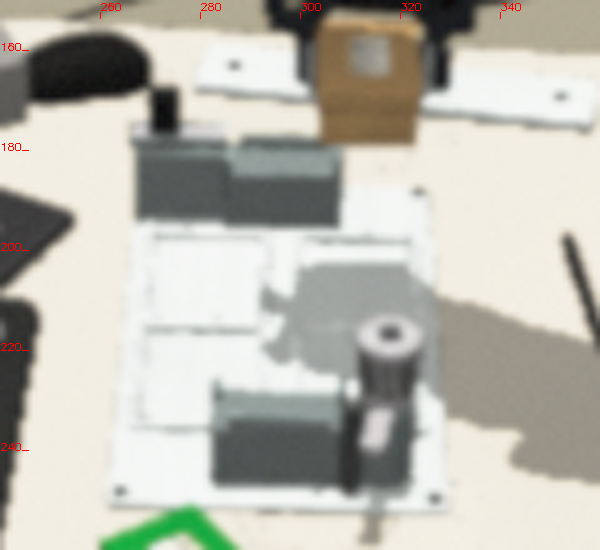

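View pics/t14.png

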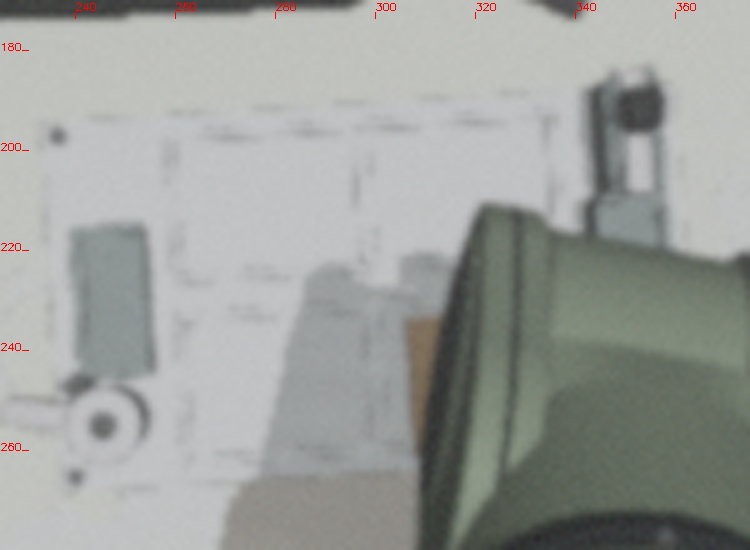

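Run:
```python
from h import *
d=snap("top");p=car()
for off in(-.003,0,.003):
  print(off,w2p(d,c2w([(-.049+.032,-.0525+.0445+off,.18),(-.049-.032,-.0525+.0445+off,.18)],p)).round(1).tolist())
s=snap("side")
for z in (.14,.18): print(w2p(s,c2w([(-.017,-.008,z),(-.081,-.008,z)],p)).round(1).tolist())
```

```text
-0.003 [[308.2, 233.0], [310.0, 261.3]]
0 [[306.9, 233.1], [308.7, 261.4]]
0.003 [[305.5, 233.2], [307.4, 261.4]]
[[302.7, 177.9], [323.8, 178.3]]
[[303.0, 166.6], [324.4, 167.0]]
```

Emit:
step_arm(
  series=[
    {"tx": 4,"ty": 0,"tz": 0.3,"rx": 0,"ry": 0,"rz": 0},
    {"tx": 8,"ty": 0,"tz": 0.3,"rx": 0,"ry": 0,"rz": 0},
    {"tx": 11,"ty": 0,"tz": 0.3,"rx": 0,"ry": 0,"rz": 0},
    {"tx": 12.5,"ty": 0,"tz": 0.3,"rx": 0,"ry": 0,"rz": 0},
    {"tx": 13.2,"ty": 0,"tz": 0.3,"rx": 0,"ry": 0,"rz": 0},
    {"tx": 13.2,"ty": 0,"tz": 0.3,"rx": 0,"ry": 0,"rz": 0},
  ],
)

```text
time: 15.35
eef_pos: [0.512, -0.0695, 0.017]
orientation: [1.143, 1.25, -1.142]
wrist_force: [-0.6, -0.6, -1.6]
finger_gap: 0.0631
```

```bash
python3 g.py c -.049 -.055 .015 0;python3 - <<'E'
from h import *
s=snap("side");crop(s,240,150,120,110,5,"s15.png")
p=car();print(w2p(s,c2w([(-.017,-.008,.046),(-.081,-.008,.046),(-.017,-.008,.006),(-.081,-.008,.006)],p)).round(1).tolist())
E
```

```text
t15.35 pos [ 0.512  -0.0695  0.017 ] psi 5.15 tilt 0.04 gap 0.0631 F [-0.6 -0.6 -1.6] q [ 0.05  0.98  0.04  1.87 -0.1   0.29  0.26]
T [ 0.2  -0.02  0.02] R [-0.  0. -0.]
[[301.9, 203.3], [322.3, 203.8], [301.6, 213.7], [321.7, 214.1]]
```

View pics/s15.png

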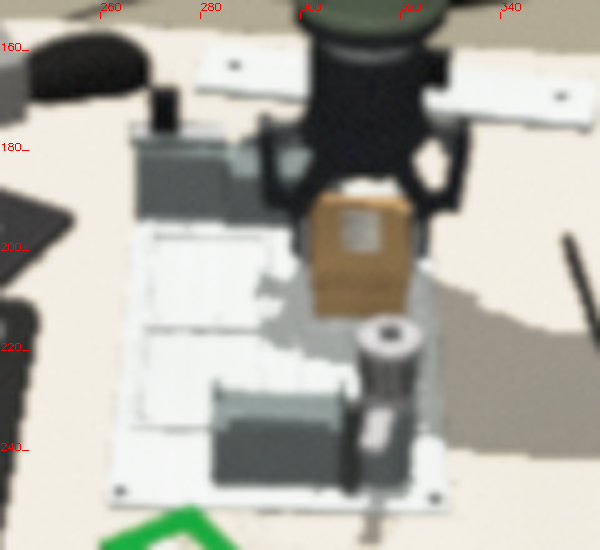

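Emit:
step_arm(
  series=[
    {"tx": 0.2,"ty": 0,"tz": 0,"rx": 0,"ry": 0,"rz": 0},
    {"tx": 0.2,"ty": 0,"tz": 0,"rx": 0,"ry": 0,"rz": 0},
  ],
)

```text
time: 15.65
eef_pos: [0.5122, -0.0695, 0.0157]
orientation: [1.143, 1.249, -1.142]
wrist_force: [-3.5, 1.5, 17.5]
finger_gap: 0.0637
```

Emit:
step_arm(
  series=[
    {"tx": 0,"ty": 0,"tz": 0,"rx": 0,"ry": 0,"rz": 0},
    {"tx": 0,"ty": 0,"tz": 0,"rx": 0,"ry": 0,"rz": 0},
    {"tx": 0,"ty": 0,"tz": 0,"rx": 0,"ry": 0,"rz": 0},
    {"tx": -4,"ty": 0,"tz": 0,"rx": 0,"ry": 0,"rz": 0},
    {"tx": -9,"ty": 0,"tz": 0,"rx": 0,"ry": 0,"rz": 0},
    {"tx": -14,"ty": 0,"tz": 0,"rx": 0,"ry": 0,"rz": 0},
    {"tx": -18,"ty": 0,"tz": 0,"rx": 0,"ry": 0,"rz": 0},
  ],
  hand=1,
)

```text
time: 16.52
eef_pos: [0.5117, -0.0695, 0.1965]
orientation: [1.143, 1.249, -1.142]
wrist_force: [-0.4, 0.2, -0.3]
finger_gap: 0.0853
```

```bash
python3 g.py w .579 .399 .15 88.8;python3 - <<'E'
from h import *
s=snap("side");crop(s,240,150,120,110,5,"s16.png");d=snap("top");crop(d,120,180,130,120,5,"t16.png")
p=car();print(w2p(s,c2w([(-.017,-.008,.046),(-.081,-.008,.046),(-.017,-.008,.006),(-.081,-.008,.006)],p)).round(1).tolist())
E
```

```text
t16.52 pos [ 0.5117 -0.0695  0.1965] psi 5.14 tilt 0.06 gap 0.0853 F [-0.4  0.2 -0.3] q [ 0.02  0.67  0.09  1.75 -0.08  0.73  0.25]
T [  4.65  10.89 -46.06] R [-83.7   0.1  -0. ]
[[301.9, 203.3], [322.3, 203.8], [301.6, 213.7], [321.7, 214.1]]
```

View pics/s16.png

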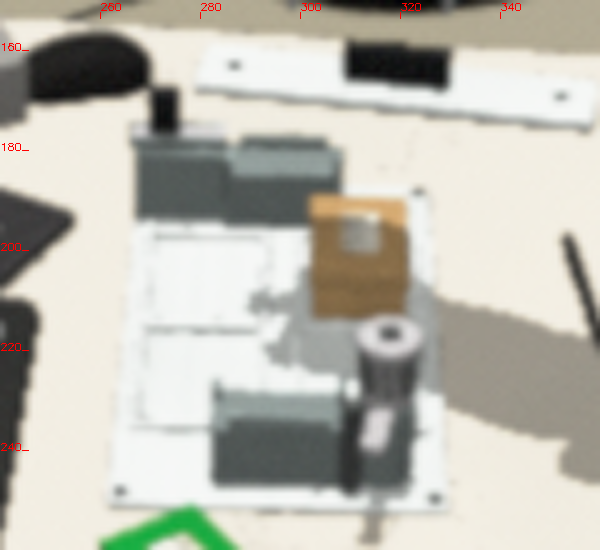

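View pics/t16.png

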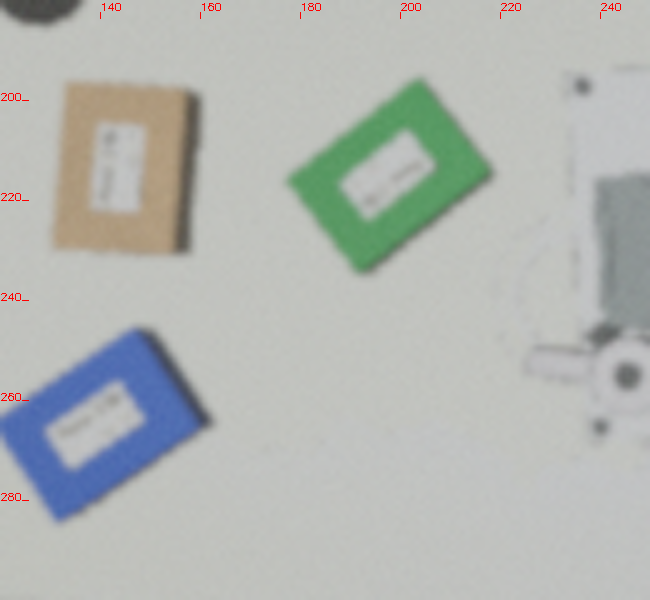

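Emit:
step_arm(
  series=[
    {"tx": 0,"ty": 1.1,"tz": -4.6,"rx": -8.4,"ry": 0,"rz": 0},
    {"tx": 0,"ty": 2.2,"tz": -9.2,"rx": -16.8,"ry": 0,"rz": 0},
    {"tx": 0,"ty": 3.3,"tz": -13.8,"rx": -25.2,"ry": 0,"rz": 0},
    {"tx": 0,"ty": 4.4,"tz": -18.4,"rx": -33.6,"ry": 0,"rz": 0},
    {"tx": 0,"ty": 5.5,"tz": -23,"rx": -42,"ry": 0,"rz": 0},
    {"tx": 0,"ty": 6.6,"tz": -27.6,"rx": -50.4,"ry": 0,"rz": 0},
    {"tx": 0,"ty": 7.7,"tz": -32.2,"rx": -58.8,"ry": 0,"rz": 0},
    {"tx": 0,"ty": 8.8,"tz": -36.8,"rx": -67.2,"ry": 0,"rz": 0},
    {"tx": 2,"ty": 9.9,"tz": -41.4,"rx": -75.6,"ry": 0,"rz": 0},
    {"tx": 4,"ty": 10.9,"tz": -46,"rx": -83.7,"ry": 0,"rz": 0},
    {"tx": 6,"ty": 10.9,"tz": -46,"rx": -83.7,"ry": 0,"rz": 0},
    {"tx": 6,"ty": 10.9,"tz": -46,"rx": -83.7,"ry": 0,"rz": 0},
  ],
)

```text
time: 18.12
eef_pos: [0.5783, 0.3979, 0.1323]
orientation: [0.014, 1.573, -0.017]
wrist_force: [0.1, -1.2, 0.4]
finger_gap: 0.0852
```

```bash
python3 g.py w .579 .399 .008 88.8;python3 - <<'E'
from h import *
s=snap("side");crop(s,200,200,170,130,4,"s17.png")
P=c2w([(x,y,z) for z in(0,.04) for x,y in((.032,.0445),(-.032,.0445),(-.032,-.0445),(.032,-.0445))],(.579,.399,np.radians(88.8)));print(w2p(s,P).round(1).tolist())
E
```

```text
t18.12 pos [0.5783 0.3979 0.1323] psi 88.85 tilt 0.20 gap 0.0852 F [ 0.1 -1.2  0.4] q [-0.56  1.04 -0.25  1.03  0.24  1.1   0.75]
T [12.43  0.14  0.11] R [ 0.1 -0.2  0.1]
[[286.6, 320.2], [289.9, 302.1], [256.3, 298.5], [251.7, 316.4], [286.7, 308.9], [290.1, 290.9], [255.9, 287.3], [251.2, 305.1]]
```

View pics/s17.png

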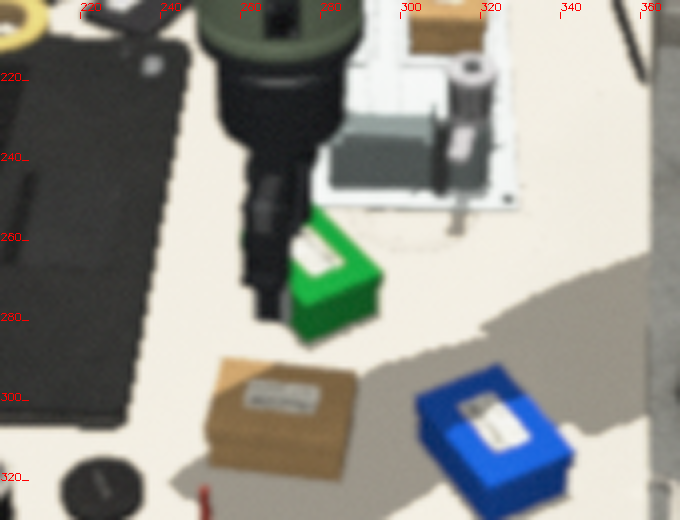

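Emit:
step_arm(
  series=[
    {"tx": 5,"ty": 0.1,"tz": 0.1,"rx": 0,"ry": 0,"rz": 0},
    {"tx": 9,"ty": 0.1,"tz": 0.1,"rx": 0,"ry": 0,"rz": 0},
    {"tx": 11.5,"ty": 0.1,"tz": 0.1,"rx": 0,"ry": 0,"rz": 0},
    {"tx": 12.4,"ty": 0.1,"tz": 0.1,"rx": 0,"ry": 0,"rz": 0},
    {"tx": 12.4,"ty": 0.1,"tz": 0.1,"rx": 0,"ry": 0,"rz": 0},
  ],
)

```text
time: 18.8
eef_pos: [0.5805, 0.3994, 0.0114]
orientation: [0.017, 1.57, -0.016]
wrist_force: [-0.4, 0.7, 0.6]
finger_gap: 0.0855
```

Emit:
step_arm(
  series=[
    {"tx": 0,"ty": 0,"tz": 0,"rx": 0,"ry": 0,"rz": 0},
    {"tx": 0,"ty": 0,"tz": 0,"rx": 0,"ry": 0,"rz": 0},
    {"tx": 0,"ty": 0,"tz": 0,"rx": 0,"ry": 0,"rz": 0},
    {"tx": -2,"ty": 0,"tz": 0,"rx": 0,"ry": 0,"rz": 0},
    {"tx": -7,"ty": 0,"tz": 0,"rx": 0,"ry": 0,"rz": 0},
    {"tx": -12,"ty": 0,"tz": 0,"rx": 0,"ry": 0,"rz": 0},
    {"tx": -16,"ty": 0,"tz": 0,"rx": 0,"ry": 0,"rz": 0},
  ],
  hand=0,
  grip_force=40,
)

```text
time: 19.68
eef_pos: [0.5802, 0.3996, 0.1745]
orientation: [0.017, 1.569, -0.015]
wrist_force: [0.7, -0.5, -1.1]
finger_gap: 0.0628
```

```bash
python3 g.py c .049 .0525 .15 0
```

```text
t19.68 pos [0.5802 0.3996 0.1745] psi 88.84 tilt 0.15 gap 0.0628 F [ 0.7 -0.5 -1.1] q [-0.56  1.   -0.25  0.98  0.23  1.19  0.76]
T [  2.4  -35.3    2.66] R [83.7  0.  -0.2]
```

Emit:
step_arm(
  series=[
    {"tx": 0,"ty": -4,"tz": 0.3,"rx": 9.3,"ry": 0,"rz": 0},
    {"tx": 0,"ty": -8,"tz": 0.6,"rx": 18.6,"ry": 0,"rz": 0},
    {"tx": 0,"ty": -12,"tz": 0.9,"rx": 28,"ry": 0,"rz": 0},
    {"tx": 0,"ty": -16,"tz": 1.2,"rx": 37.2,"ry": 0,"rz": 0},
    {"tx": 0,"ty": -20,"tz": 1.5,"rx": 46.5,"ry": 0,"rz": 0},
    {"tx": 0,"ty": -24,"tz": 1.8,"rx": 56,"ry": 0,"rz": 0},
    {"tx": 0,"ty": -28,"tz": 2.1,"rx": 65.1,"ry": 0,"rz": 0},
    {"tx": 1,"ty": -32,"tz": 2.4,"rx": 74.4,"ry": 0,"rz": 0},
    {"tx": 2,"ty": -35.3,"tz": 2.7,"rx": 83.7,"ry": 0,"rz": 0},
    {"tx": 2.4,"ty": -35.3,"tz": 2.7,"rx": 83.7,"ry": 0,"rz": 0},
    {"tx": 2.4,"ty": -35.3,"tz": 2.7,"rx": 83.7,"ry": 0,"rz": 0},
  ],
)

```text
time: 21.05
eef_pos: [0.6, 0.047, 0.1473]
orientation: [1.142, 1.252, -1.14]
wrist_force: [-0.3, -0.9, -0.7]
finger_gap: 0.0632
```

```bash
python3 g.py c .049 .0525 .017 0;python3 - <<'E'
from h import *
s=snap("side");crop(s,240,150,120,110,5,"s18.png");d=snap("top");crop(d,225,170,150,110,5,"t18.png")
p=car();
for im in(s,d):
  for z in(.14,.18): print(w2p(im,c2w([(.081,.097,z),(.017,.097,z),(.017,.008,z),(.081,.008,z)],p)).round(1).tolist())
E
```

```text
t21.05 pos [0.6    0.047  0.1473] psi 5.27 tilt 0.07 gap 0.0632 F [-0.3 -0.9 -0.7] q [-0.17  0.85  0.08  1.49 -0.08  0.81  0.03]
T [13.03 -0.04  0.09] R [ 0.1 -0.1 -0. ]
[[268.7, 196.5], [290.8, 197.0], [291.4, 180.5], [270.2, 180.1]]
[[268.5, 184.8], [291.0, 185.3], [291.6, 169.1], [270.1, 168.7]]
[[259.2, 194.9], [260.7, 221.6], [298.0, 219.4], [296.3, 192.7]]
[[258.4, 193.2], [260.0, 221.0], [298.9, 218.7], [297.1, 190.9]]
```

View pics/s18.png

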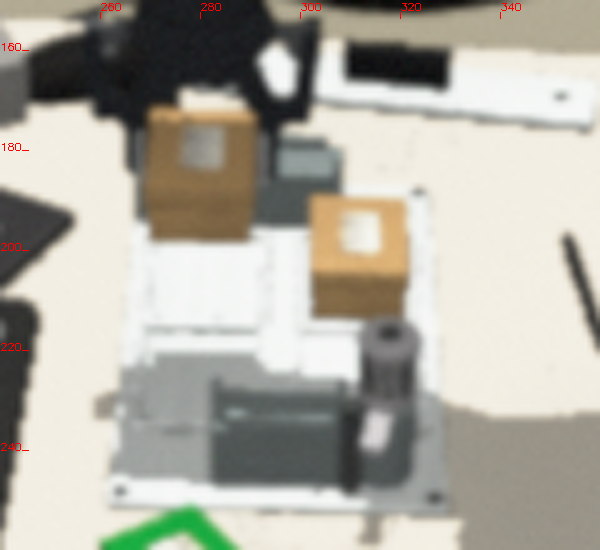

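View pics/t18.png

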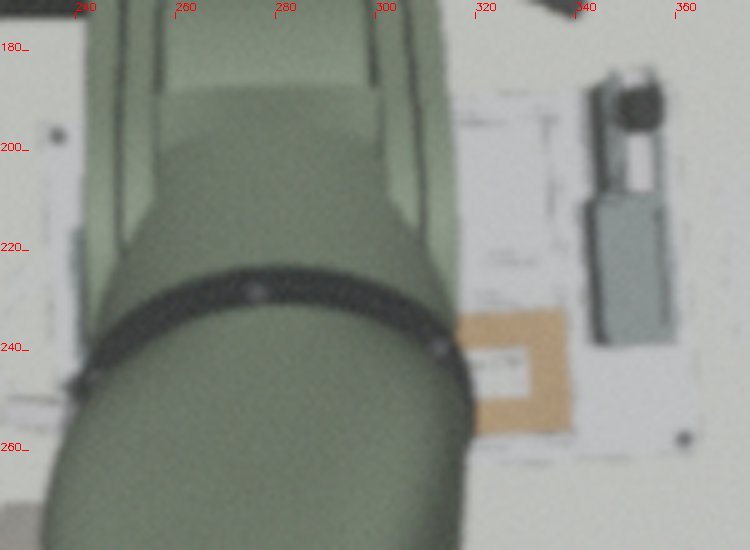

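Emit:
step_arm(
  series=[
    {"tx": 4,"ty": 0,"tz": 0.1,"rx": 0,"ry": 0,"rz": 0},
    {"tx": 8,"ty": 0,"tz": 0.1,"rx": 0,"ry": 0,"rz": 0},
    {"tx": 11,"ty": 0,"tz": 0.1,"rx": 0,"ry": 0,"rz": 0},
    {"tx": 12.4,"ty": 0,"tz": 0.1,"rx": 0,"ry": 0,"rz": 0},
    {"tx": 13,"ty": 0,"tz": 0.1,"rx": 0,"ry": 0,"rz": 0},
    {"tx": 13,"ty": 0,"tz": 0.1,"rx": 0,"ry": 0,"rz": 0},
  ],
)

```text
time: 21.9
eef_pos: [0.6005, 0.0454, 0.0177]
orientation: [1.143, 1.25, -1.141]
wrist_force: [0.7, 1.1, -0.4]
finger_gap: 0.0635
```

```bash
python3 g.py c .049 .0525 .015 0;python3 - <<'E'
from h import *
s=snap("side");crop(s,240,150,120,110,5,"s19.png")
p=car();
for z in(.006,.046): print(w2p(s,c2w([(.081,.097,z),(.017,.097,z)],p)).round(1).tolist())
E
```

```text
t21.90 pos [0.6005 0.0454 0.0177] psi 5.18 tilt 0.08 gap 0.0635 F [ 0.7  1.1 -0.4] q [-0.16  1.05  0.06  1.55 -0.09  0.54  0.04]
T [ 0.27 -0.08 -0.09] R [ 0.  -0.  -0.1]
[[269.2, 233.2], [290.3, 233.7]]
[[269.0, 222.6], [290.5, 223.1]]
```

View pics/s19.png

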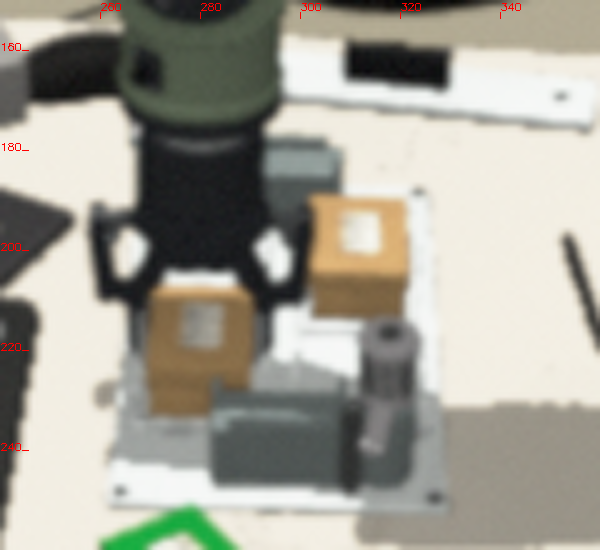

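Emit:
step_arm(
  series=[
    {"tx": 0.2,"ty": 0,"tz": 0,"rx": 0,"ry": 0,"rz": 0},
    {"tx": 0.2,"ty": 0,"tz": 0,"rx": 0,"ry": 0,"rz": 0},
  ],
)

```text
time: 22.2
eef_pos: [0.6008, 0.0453, 0.0172]
orientation: [1.144, 1.249, -1.141]
wrist_force: [-9.9, 0.7, 37.4]
finger_gap: 0.0633
```

Emit:
step_arm(
  series=[
    {"tx": 0,"ty": 0,"tz": 0,"rx": 0,"ry": 0,"rz": 0},
    {"tx": 0,"ty": 0,"tz": 0,"rx": 0,"ry": 0,"rz": 0},
    {"tx": 0,"ty": 0,"tz": 0,"rx": 0,"ry": 0,"rz": 0},
    {"tx": -4,"ty": 0,"tz": 0,"rx": 0,"ry": 0,"rz": 0},
    {"tx": -9,"ty": 0,"tz": 0,"rx": 0,"ry": 0,"rz": 0},
    {"tx": -14,"ty": 0,"tz": 0,"rx": 0,"ry": 0,"rz": 0},
    {"tx": -18,"ty": 0,"tz": 0,"rx": 0,"ry": 0,"rz": 0},
  ],
  hand=1,
)

```text
time: 23.08
eef_pos: [0.6001, 0.045, 0.1966]
orientation: [1.143, 1.249, -1.142]
wrist_force: [0.0, -0.2, -0.3]
finger_gap: 0.085
```

```bash
python3 g.py w .504 -.32 .15 86.5;python3 - <<'E'
from h import *
s=snap("side");crop(s,230,130,150,130,5,"s20.png");d=snap("top");crop(d,370,130,80,180,3,"t20.png")
E
```

```text
t23.07 pos [0.6001 0.045  0.1966] psi 5.14 tilt 0.06 gap 0.0850 F [ 0.  -0.2 -0.3] q [-0.17  0.79  0.09  1.43 -0.08  0.92  0.03]
T [  4.65 -12.85  35.49] R [-81.4   0.   -0. ]
```

View pics/s20.png

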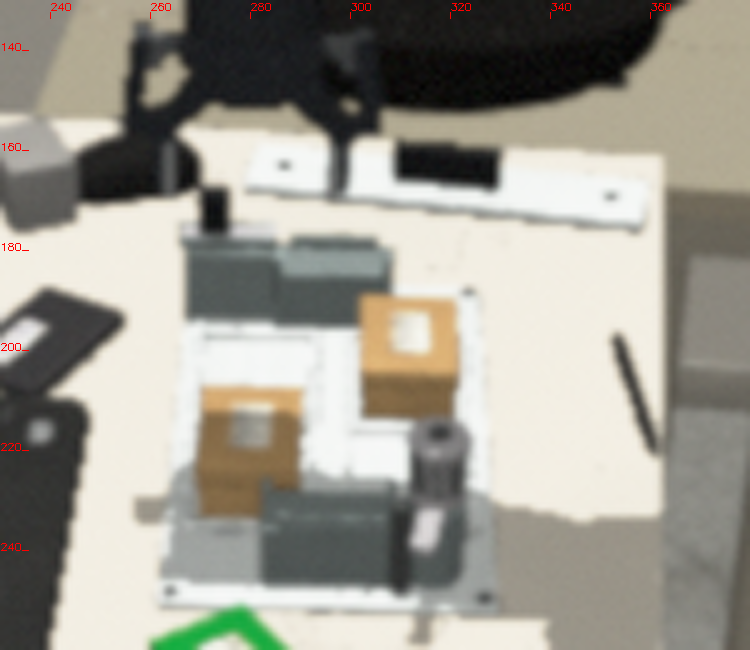

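View pics/t20.png

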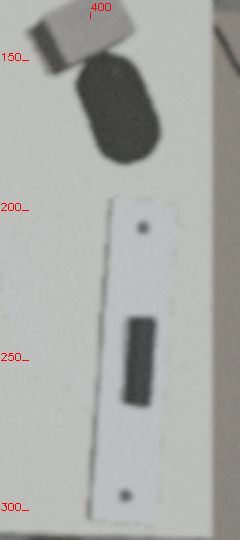

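Emit:
step_arm(
  series=[
    {"tx": 0,"ty": -1.4,"tz": 3.9,"rx": -9,"ry": 0,"rz": 0},
    {"tx": 0,"ty": -2.9,"tz": 7.9,"rx": -18,"ry": 0,"rz": 0},
    {"tx": 0,"ty": -4.3,"tz": 11.8,"rx": -27,"ry": 0,"rz": 0},
    {"tx": 0,"ty": -5.7,"tz": 15.8,"rx": -36,"ry": 0,"rz": 0},
    {"tx": 0,"ty": -7.1,"tz": 19.7,"rx": -45,"ry": 0,"rz": 0},
    {"tx": 0,"ty": -8.6,"tz": 23.6,"rx": -54,"ry": 0,"rz": 0},
    {"tx": 0,"ty": -10,"tz": 27.6,"rx": -63,"ry": 0,"rz": 0},
    {"tx": 0,"ty": -11.4,"tz": 31.5,"rx": -72,"ry": 0,"rz": 0},
    {"tx": 3,"ty": -12.8,"tz": 35.6,"rx": -81.4,"ry": 0,"rz": 0},
    {"tx": 6,"ty": -12.8,"tz": 35.6,"rx": -81.4,"ry": 0,"rz": 0},
    {"tx": 8,"ty": -12.8,"tz": 35.6,"rx": -81.4,"ry": 0,"rz": 0},
    {"tx": 8,"ty": -12.8,"tz": 35.6,"rx": -81.4,"ry": 0,"rz": 0},
  ],
  hand=0.7,
)

```text
time: 24.68
eef_pos: [0.5038, -0.3207, 0.1131]
orientation: [0.048, 1.573, -0.046]
wrist_force: [0.7, 0.4, 0.0]
finger_gap: 0.0595
```

```bash
python3 g.py w .504 -.322 .0165 86.5;python3 - <<'E'
from h import *
s=snap("side");crop(s,230,110,150,110,5,"s21.png");d=snap("top");crop(d,225,170,150,110,5,"t21.png");p=car()
print(w2p(d,c2w([(x,y,.046) for x,y in((-.017,-.008),(-.081,-.008),(-.081,-.097),(-.017,-.097),(.081,.097),(.017,.097),(.017,.008),(.081,.008))],p)).round(1).tolist())
E
```

```text
t24.68 pos [ 0.5038 -0.3207  0.1131] psi 86.55 tilt 0.15 gap 0.0595 F [0.7 0.4 0. ] q [ 0.69  0.91 -0.36  1.52  0.4   0.79  1.68]
T [ 9.66 -0.14  0.06] R [ 0.1 -0.1 -0.1]
[[303.2, 233.5], [304.8, 258.2], [339.0, 256.1], [337.3, 231.4], [260.8, 198.5], [262.2, 222.9], [296.3, 220.8], [294.7, 196.5]]
```

View pics/s21.png

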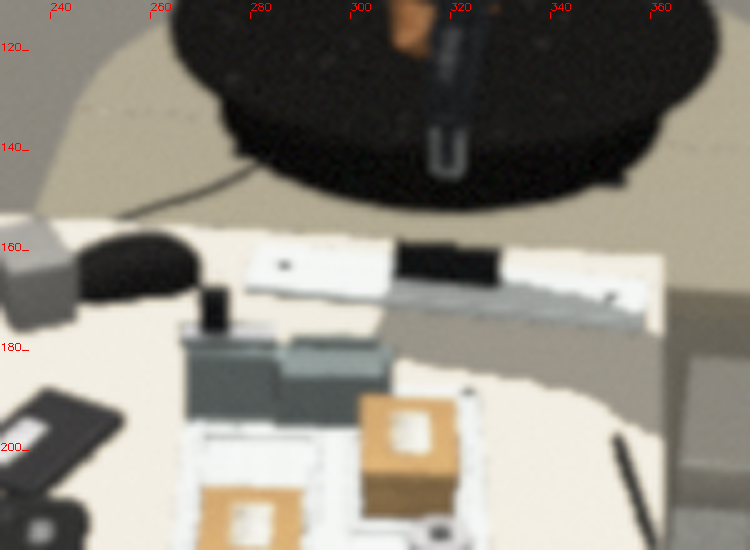

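View pics/t21.png

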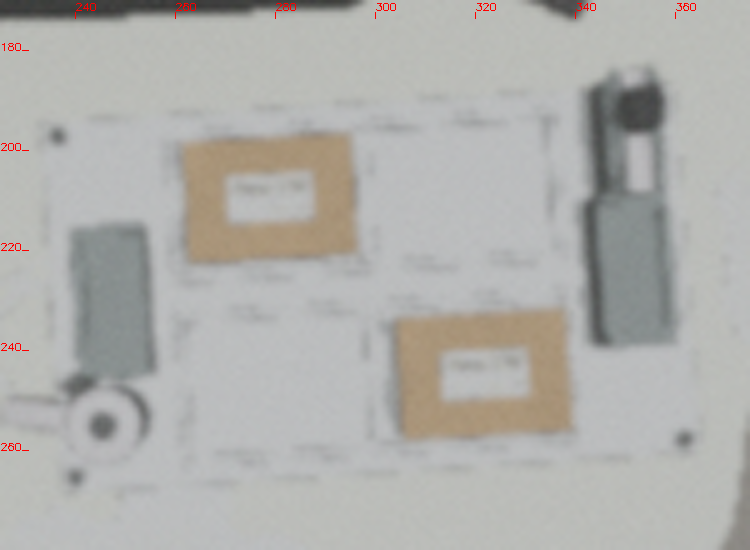

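Emit:
step_arm(
  series=[
    {"tx": 4,"ty": -0.1,"tz": 0.1,"rx": 0,"ry": 0,"rz": 0},
    {"tx": 7.5,"ty": -0.1,"tz": 0.1,"rx": 0,"ry": 0,"rz": 0},
    {"tx": 9.6,"ty": -0.1,"tz": 0.1,"rx": 0,"ry": 0,"rz": 0},
    {"tx": 9.6,"ty": -0.1,"tz": 0.1,"rx": 0,"ry": 0,"rz": 0},
  ],
)

```text
time: 25.28
eef_pos: [0.5053, -0.3219, 0.0183]
orientation: [0.047, 1.571, -0.047]
wrist_force: [0.4, -0.4, 0.2]
finger_gap: 0.0593
```

Emit:
step_arm(
  series=[
    {"tx": 0,"ty": 0,"tz": 0,"rx": 0,"ry": 0,"rz": 0},
    {"tx": 0,"ty": 0,"tz": 0,"rx": 0,"ry": 0,"rz": 0},
    {"tx": 0,"ty": 0,"tz": 0,"rx": 0,"ry": 0,"rz": 0},
    {"tx": 0,"ty": 0,"tz": 0,"rx": 0,"ry": 0,"rz": 0},
    {"tx": 0,"ty": 0,"tz": 0,"rx": 0,"ry": 0,"rz": 0},
  ],
  hand=0,
  grip_force=80,
)

```text
time: 25.9
eef_pos: [0.5058, -0.3225, 0.0198]
orientation: [0.047, 1.569, -0.048]
wrist_force: [-2.3, 0.5, 14.1]
finger_gap: 0.0163
```

```bash
python3 g.py w .504 -.322 .0165 86.5;python3 - <<'E'
from h import *
s=snap("side");crop(s,230,110,150,110,5,"s22.png")
E
```

```text
t25.90 pos [ 0.5058 -0.3225  0.0198] psi 86.52 tilt 0.10 gap 0.0163 F [-2.3  0.5 14.1] q [ 0.66  1.05 -0.3   1.56  0.47  0.61  1.63]
T [ 0.33  0.04 -0.18] R [0.  0.1 0.1]
```

View pics/s22.png

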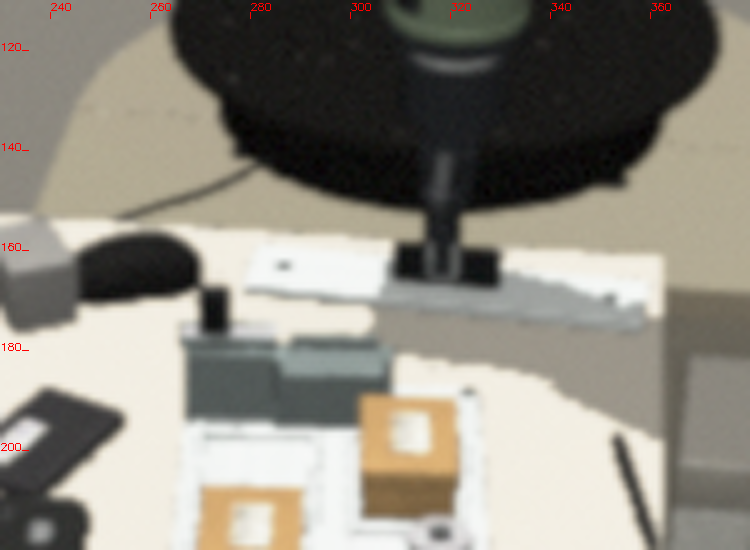

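Emit:
step_arm(
  series=[
    {"tx": -1,"ty": 0,"tz": 0,"rx": 0,"ry": 0,"rz": 0},
    {"tx": -4,"ty": 0,"tz": 0,"rx": 0,"ry": 0,"rz": 0},
    {"tx": -8,"ty": 0,"tz": 0,"rx": 0,"ry": 0,"rz": 0},
    {"tx": -13,"ty": 0,"tz": 0,"rx": 0,"ry": 0,"rz": 0},
    {"tx": -18,"ty": 0,"tz": 0,"rx": 0,"ry": 0,"rz": 0},
    {"tx": -18,"ty": 0,"tz": 0,"rx": 0,"ry": 0,"rz": 0},
  ],
)

```text
time: 26.7
eef_pos: [0.5063, -0.3226, 0.2022]
orientation: [0.045, 1.565, -0.05]
wrist_force: [0.3, 1.0, -5.1]
finger_gap: 0.0163
```

```bash
python3 g.py c 0 0 .17 0;python3 - <<'E'
from h import *
s=snap("side");crop(s,210,60,170,130,4,"s23.png");d=snap("top");crop(d,360,130,80,190,3,"t23.png")
E
```

```text
t26.70 pos [ 0.5063 -0.3226  0.2022] psi 86.53 tilt 0.32 gap 0.0163 F [ 0.3  1.  -5.1] q [ 0.71  0.8  -0.41  1.43  0.35  0.98  1.73]
T [ 3.16 31.46  3.02] R [81.4  0.3 -0.1]
```

View pics/s23.png

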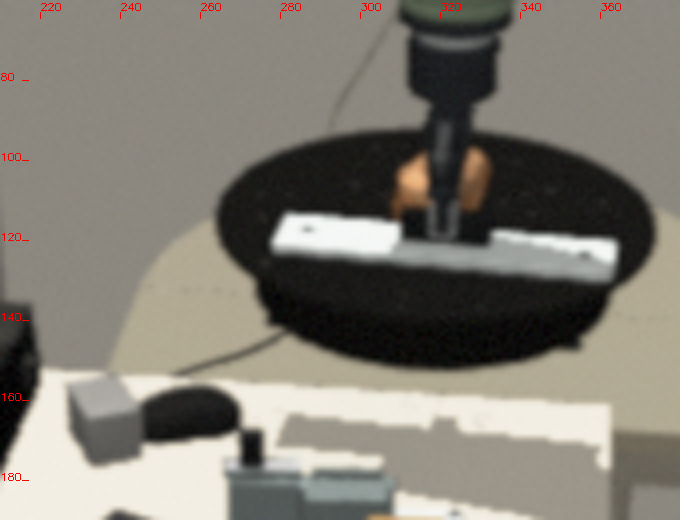

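View pics/t23.png

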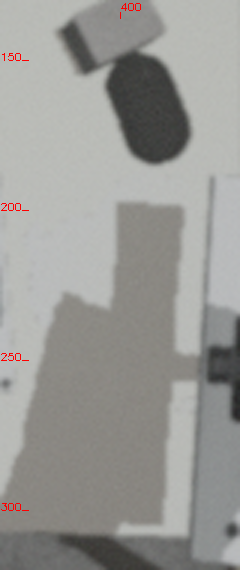

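Emit:
step_arm(
  series=[
    {"tx": 0,"ty": 3.1,"tz": 0.3,"rx": 8,"ry": 0,"rz": 0},
    {"tx": 0,"ty": 6.3,"tz": 0.6,"rx": 16,"ry": 0,"rz": 0},
    {"tx": 0,"ty": 9.4,"tz": 0.9,"rx": 24.5,"ry": 0,"rz": 0},
    {"tx": 0,"ty": 12.6,"tz": 1.2,"rx": 32.5,"ry": 0,"rz": 0},
    {"tx": 0,"ty": 15.7,"tz": 1.5,"rx": 40.7,"ry": 0,"rz": 0},
    {"tx": 0,"ty": 18.8,"tz": 1.8,"rx": 49,"ry": 0,"rz": 0},
    {"tx": 0,"ty": 22,"tz": 2.1,"rx": 57,"ry": 0,"rz": 0},
    {"tx": 0,"ty": 25.2,"tz": 2.4,"rx": 65,"ry": 0,"rz": 0},
    {"tx": 0,"ty": 28.3,"tz": 2.7,"rx": 73.3,"ry": 0,"rz": 0},
    {"tx": 1,"ty": 31.5,"tz": 3,"rx": 81.4,"ry": 0,"rz": 0},
    {"tx": 2,"ty": 31.5,"tz": 3,"rx": 81.4,"ry": 0,"rz": 0},
    {"tx": 2,"ty": 31.5,"tz": 3,"rx": 81.4,"ry": 0,"rz": 0},
  ],
)

```text
time: 28.3
eef_pos: [0.5534, -0.0101, 0.1771]
orientation: [1.14, 1.252, -1.145]
wrist_force: [1.1, 0.0, -4.2]
finger_gap: 0.0164
```

```bash
python3 g.py c 0 0 .0688 0;python3 - <<'E'
from h import *
s=snap("side");crop(s,230,120,140,150,4,"s24.png");d=snap("top");crop(d,220,160,160,120,5,"t24.png");p=car()
for im in(s,d):
  for z in(.162,.172): print(z,w2p(im,c2w([(x,y,z) for x,y in((.03,.145),(-.03,.145),(-.03,-.145),(.03,-.145))],p)).round(1).tolist())
E
```

```text
t28.30 pos [ 0.5534 -0.0101  0.1771] psi 5.19 tilt 0.17 gap 0.0164 F [ 1.1  0.  -4.2] q [-0.07  0.75  0.07  1.64 -0.06  0.76  0.11]
T [10.83  0.24  0.05] R [0.  0.  0.2]
0.162 [[286.0, 200.0], [307.5, 200.4], [306.9, 149.7], [288.3, 149.3]]
0.172 [[286.0, 197.0], [307.6, 197.4], [307.0, 147.0], [288.3, 146.6]]
0.162 [[239.4, 217.0], [240.8, 242.8], [365.4, 235.2], [363.5, 209.5]]
0.172 [[239.0, 216.8], [240.4, 242.9], [366.4, 235.2], [364.4, 209.2]]
```

View pics/s24.png

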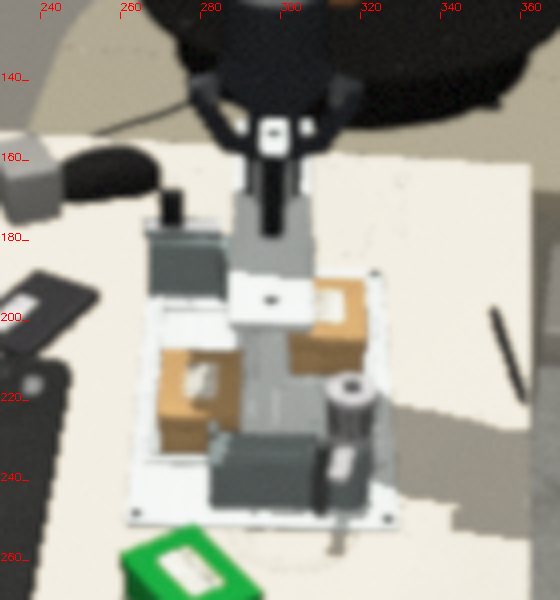

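View pics/t24.png

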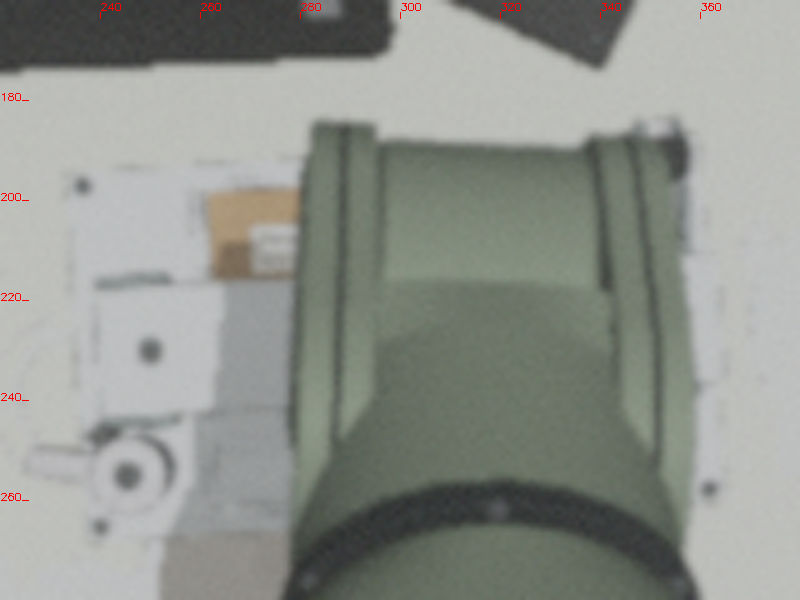

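Emit:
step_arm(
  series=[
    {"tx": 3,"ty": 0.15,"tz": 0,"rx": 0,"ry": 0,"rz": 0},
    {"tx": 6,"ty": 0.15,"tz": 0,"rx": 0,"ry": 0,"rz": 0},
    {"tx": 8,"ty": 0.15,"tz": 0,"rx": 0,"ry": 0,"rz": 0},
    {"tx": 9.2,"ty": 0.15,"tz": 0,"rx": 0,"ry": 0,"rz": 0},
    {"tx": 9.2,"ty": 0.15,"tz": 0,"rx": 0,"ry": 0,"rz": 0},
  ],
)

```text
time: 29.02
eef_pos: [0.5556, -0.0098, 0.0863]
orientation: [1.143, 1.25, -1.144]
wrist_force: [0.5, 1.2, -3.9]
finger_gap: 0.0163
```

```bash
python3 g.py c 0 0 .0688 0;python3 - <<'E'
from h import *
s=snap("side");crop(s,250,140,110,120,5,"s25.png");d=snap("top");crop(d,220,160,160,120,5,"t25.png");p=car()
for im in(s,d):
  for z in(.065,.075): print(z,w2p(im,c2w([(x,y,z) for x,y in((.03,.145),(-.03,.145),(-.03,-.145),(.03,-.145))],p)).round(1).tolist())
E
```

```text
t29.02 pos [ 0.5556 -0.0098  0.0863] psi 5.12 tilt 0.04 gap 0.0163 F [ 0.5  1.2 -3.9] q [-0.07  0.89  0.05  1.71 -0.07  0.55  0.12]
T [ 1.75 -0.01  0.07] R [-0.  0.  0.]
0.065 [[285.7, 227.7], [306.5, 228.1], [306.0, 175.3], [288.0, 175.0]]
0.075 [[285.7, 224.9], [306.6, 225.4], [306.1, 172.8], [288.1, 172.4]]
0.065 [[242.9, 218.7], [244.2, 242.2], [357.4, 235.3], [355.6, 211.9]]
0.075 [[242.6, 218.6], [243.9, 242.3], [358.1, 235.3], [356.4, 211.7]]
```

View pics/s25.png

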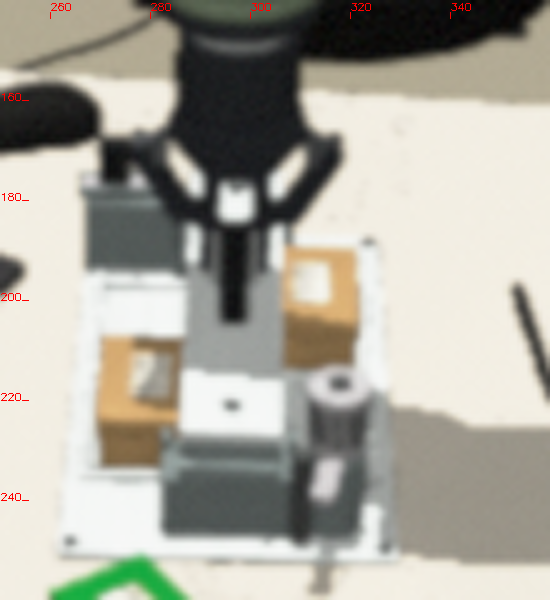

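View pics/t25.png

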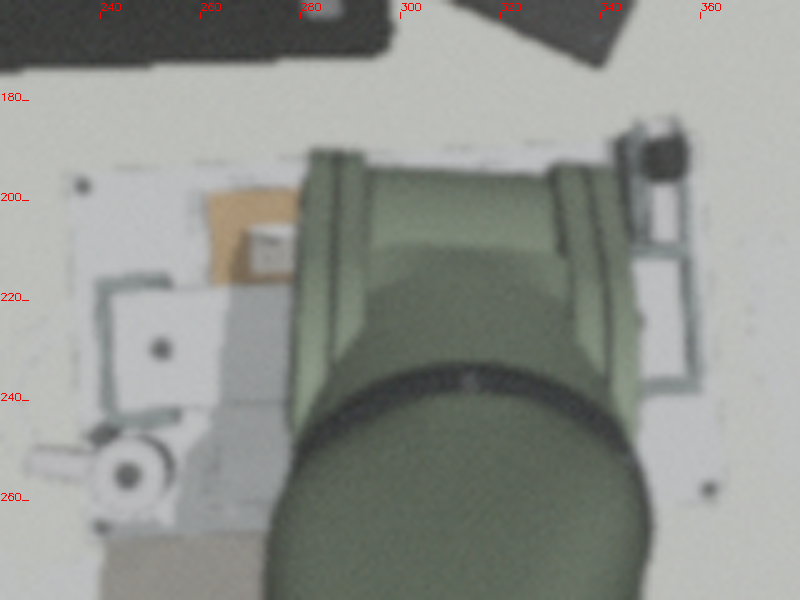

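Emit:
step_arm(
  series=[
    {"tx": 0.6,"ty": 0,"tz": 0,"rx": 0,"ry": 0,"rz": 0},
    {"tx": 1.1,"ty": 0,"tz": 0,"rx": 0,"ry": 0,"rz": 0},
    {"tx": 1.5,"ty": 0,"tz": 0,"rx": 0,"ry": 0,"rz": 0},
    {"tx": 1.7,"ty": 0,"tz": 0,"rx": 0,"ry": 0,"rz": 0},
    {"tx": 1.7,"ty": 0,"tz": 0,"rx": 0,"ry": 0,"rz": 0},
  ],
)

```text
time: 29.75
eef_pos: [0.5558, -0.0094, 0.0694]
orientation: [1.143, 1.25, -1.143]
wrist_force: [-0.9, 0.1, -4.6]
finger_gap: 0.0159
```

```bash
python3 g.py c 0 0 .0688 0;python3 - <<'E'
from h import *
s=snap("side");crop(s,250,140,110,120,5,"s26.png");d=snap("top");crop(d,220,160,160,120,5,"t26.png");p=car()
E
```

```text
t29.75 pos [ 0.5558 -0.0094  0.0694] psi 5.14 tilt 0.01 gap 0.0159 F [-0.9  0.1 -4.6] q [-0.06  0.92  0.05  1.71 -0.07  0.51  0.12]
T [ 0.06 -0.02  0.11] R [-0.  0.  0.]
```

View pics/s26.png

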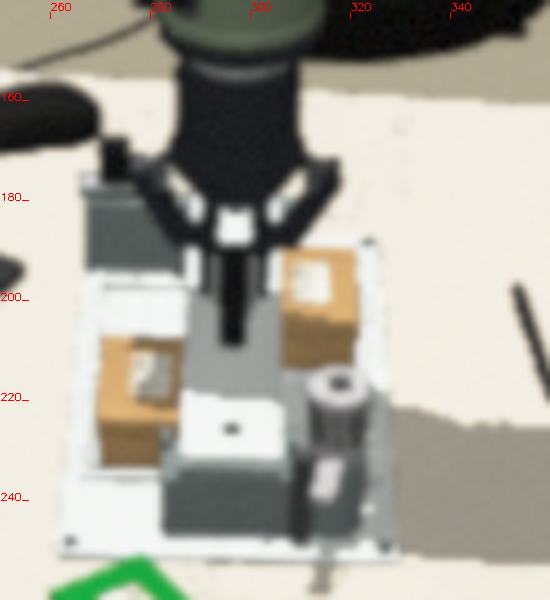

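View pics/t26.png

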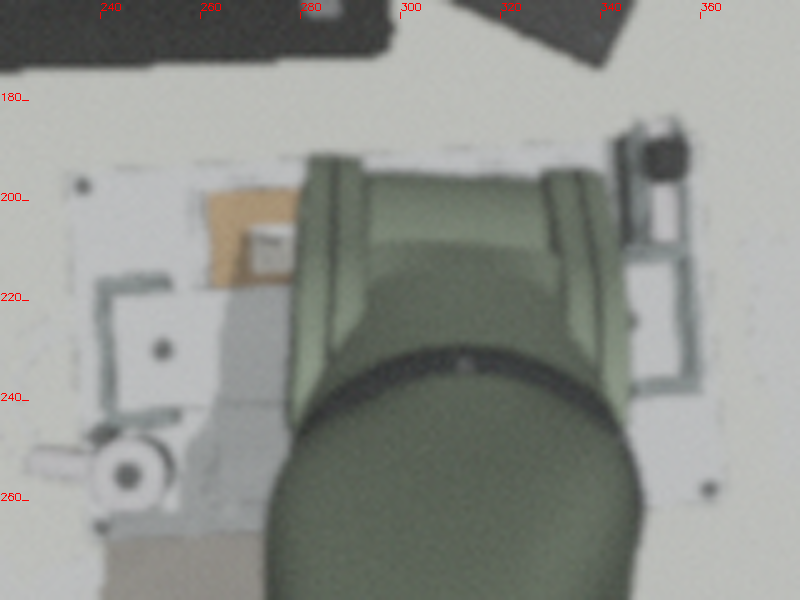

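Emit:
step_arm(
  series=[
    {"tx": 0.1,"ty": 0,"tz": 0,"rx": 0,"ry": 0,"rz": 0},
    {"tx": 0.1,"ty": 0,"tz": 0,"rx": 0,"ry": 0,"rz": 0},
  ],
)

```text
time: 30.1
eef_pos: [0.5559, -0.0094, 0.0688]
orientation: [1.143, 1.25, -1.143]
wrist_force: [-2.1, 1.0, 5.0]
finger_gap: 0.0161
```

Contact (force swung from −4.6 to +5 N). Release and rise.

Emit:
step_arm(
  series=[
    {"tx": 0.05,"ty": 0,"tz": 0,"rx": 0,"ry": 0,"rz": 0},
    {"tx": 0,"ty": 0,"tz": 0,"rx": 0,"ry": 0,"rz": 0},
    {"tx": 0,"ty": 0,"tz": 0,"rx": 0,"ry": 0,"rz": 0},
    {"tx": -2,"ty": 0,"tz": 0,"rx": 0,"ry": 0,"rz": 0},
    {"tx": -6,"ty": 0,"tz": 0,"rx": 0,"ry": 0,"rz": 0},
    {"tx": -11,"ty": 0,"tz": 0,"rx": 0,"ry": 0,"rz": 0},
  ],
  hand=0.7,
)

```text
time: 30.85
eef_pos: [0.5554, -0.0094, 0.1793]
orientation: [1.142, 1.251, -1.144]
wrist_force: [0.7, 0.8, -0.5]
finger_gap: 0.0598
```

```bash
python3 g.py c .0825 -.14 .15 90;python3 - <<'E'
from h import *
s=snap("side");crop(s,230,130,140,130,5,"s27.png")
E
```

```text
t30.85 pos [ 0.5554 -0.0094  0.1793] psi 5.14 tilt 0.08 gap 0.0598 F [ 0.7  0.8 -0.5] q [-0.08  0.75  0.07  1.63 -0.07  0.77  0.11]
T [ 2.92  8.27 14.11] R [-90.   -0.1   0.1]
```

View pics/s27.png

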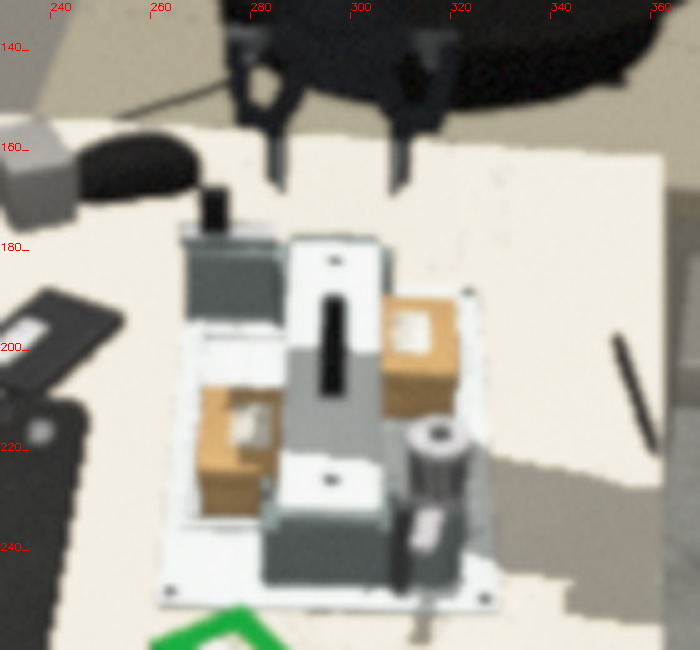

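Emit:
step_arm(
  series=[
    {"tx": 0,"ty": 0.9,"tz": 1.6,"rx": -10,"ry": 0,"rz": 0},
    {"tx": 0,"ty": 1.8,"tz": 3.2,"rx": -20,"ry": 0,"rz": 0},
    {"tx": 0,"ty": 2.7,"tz": 4.8,"rx": -30,"ry": 0,"rz": 0},
    {"tx": 0,"ty": 3.6,"tz": 6.4,"rx": -40,"ry": 0,"rz": 0},
    {"tx": 0,"ty": 4.5,"tz": 8,"rx": -50,"ry": 0,"rz": 0},
    {"tx": 0,"ty": 5.5,"tz": 9.6,"rx": -60,"ry": 0,"rz": 0},
    {"tx": 0,"ty": 6.4,"tz": 11.2,"rx": -70,"ry": 0,"rz": 0},
    {"tx": 1,"ty": 7.3,"tz": 12.7,"rx": -80,"ry": 0,"rz": 0},
    {"tx": 2.9,"ty": 8.3,"tz": 14.1,"rx": -90,"ry": 0,"rz": 0},
    {"tx": 4.5,"ty": 8.3,"tz": 14.1,"rx": -90,"ry": 0,"rz": 0},
    {"tx": 4.5,"ty": 8.3,"tz": 14.1,"rx": -90,"ry": 0,"rz": 0},
  ],
)

```text
time: 32.28
eef_pos: [0.6503, -0.1416, 0.1324]
orientation: [-0.067, 1.572, 0.069]
wrist_force: [0.4, 0.9, 0.8]
finger_gap: 0.0601
```

```bash
python3 g.py c .0825 -.14 .074 90
```

```text
t32.27 pos [ 0.6503 -0.1416  0.1324] psi 94.96 tilt 0.12 gap 0.0601 F [0.4 0.9 0.8] q [ 0.33  0.98 -0.4   1.21  0.39  1.02  1.55]
T [ 5.84 -0.09  0.01] R [-0.2 -0.1 -0. ]
```

Emit:
step_arm(
  series=[
    {"tx": 2.5,"ty": -0.1,"tz": 0,"rx": 0,"ry": 0,"rz": 0},
    {"tx": 5,"ty": -0.1,"tz": 0,"rx": 0,"ry": 0,"rz": 0},
    {"tx": 5.8,"ty": -0.1,"tz": 0,"rx": 0,"ry": 0,"rz": 0},
    {"tx": 5.8,"ty": -0.1,"tz": 0,"rx": 0,"ry": 0,"rz": 0},
  ],
)

```text
time: 32.78
eef_pos: [0.6513, -0.143, 0.0761]
orientation: [-0.07, 1.569, 0.07]
wrist_force: [0.2, 0.0, 0.1]
finger_gap: 0.0596
```

Emit:
step_arm(
  series=[
    {"tx": 0,"ty": 0,"tz": 0,"rx": 0,"ry": 0,"rz": 0},
    {"tx": 0,"ty": 0,"tz": 0,"rx": 0,"ry": 0,"rz": 0},
    {"tx": 0,"ty": 0,"tz": 0,"rx": 0,"ry": 0,"rz": 0},
    {"tx": 0,"ty": 0,"tz": 0,"rx": 0,"ry": 0,"rz": 0},
    {"tx": 0,"ty": 0,"tz": -1,"rx": 0,"ry": 0,"rz": 0},
    {"tx": 0,"ty": 0,"tz": -2,"rx": 0,"ry": 0,"rz": 0},
    {"tx": 0,"ty": 0,"tz": -3,"rx": 0,"ry": 0,"rz": 0},
    {"tx": 0,"ty": 0,"tz": -3.2,"rx": 0,"ry": 0,"rz": 0},
    {"tx": 0,"ty": 0,"tz": -3.2,"rx": 0,"ry": 0,"rz": 0},
  ],
  hand=0,
  grip_force=30,
)

```text
time: 33.9
eef_pos: [0.6197, -0.1451, 0.0764]
orientation: [-0.07, 1.568, 0.072]
wrist_force: [-2.1, 6.4, 8.2]
finger_gap: 0.0175
```

```bash
python3 g.py c .0485 -.14 .074 90
```

```text
t33.90 pos [ 0.6197 -0.1451  0.0764] psi 95.17 tilt 0.10 gap 0.0175 F [-2.1  6.4  8.2] q [ 0.35  1.01 -0.37  1.39  0.43  0.82  1.5 ]
T [ 0.24 -0.02 -0.32] R [ 0.   0.1 -0.1]
```

Emit:
step_arm(
  series=[
    {"tx": 0,"ty": 0,"tz": -0.2,"rx": 0,"ry": 0,"rz": 0},
    {"tx": 0,"ty": 0,"tz": -0.4,"rx": 0,"ry": 0,"rz": 0},
    {"tx": 0,"ty": 0,"tz": -0.5,"rx": 0,"ry": 0,"rz": 0},
    {"tx": 0,"ty": 0,"tz": -0.5,"rx": 0,"ry": 0,"rz": 0},
  ],
)

```text
time: 34.4
eef_pos: [0.6172, -0.1453, 0.0765]
orientation: [-0.07, 1.563, 0.072]
wrist_force: [17.9, 5.7, -5.8]
finger_gap: 0.0177
```

```bash
python3 g.py c .0485 -.14 .074 90
```

```text
t34.40 pos [ 0.6172 -0.1453  0.0765] psi 95.18 tilt 0.41 gap 0.0177 F [17.9  5.7 -5.8] q [ 0.35  1.01 -0.37  1.4   0.43  0.8   1.5 ]
T [ 0.25 -0.02 -0.08] R [ 0.   0.4 -0.1]
```

At the home stop (18 N, about 34 mm travelled). Release and rise.

Emit:
step_arm(
  series=[
    {"tx": 0,"ty": 0,"tz": 0.1,"rx": 0,"ry": 0,"rz": 0},
    {"tx": 0,"ty": 0,"tz": 0.1,"rx": 0,"ry": 0,"rz": 0},
    {"tx": 0,"ty": 0,"tz": 0.1,"rx": 0,"ry": 0,"rz": 0},
    {"tx": -5,"ty": 0,"tz": 0.1,"rx": 0,"ry": 0,"rz": 0},
    {"tx": -10,"ty": 0,"tz": 0.1,"rx": 0,"ry": 0,"rz": 0},
  ],
  hand=0.7,
)

```text
time: 35.02
eef_pos: [0.615, -0.1466, 0.1767]
orientation: [-0.07, 1.571, 0.071]
wrist_force: [1.0, -0.2, -0.1]
finger_gap: 0.0598
```

```bash
python3 g.py c -.062 .14 .17 120
```

```text
t35.02 pos [ 0.615  -0.1466  0.1767] psi 95.14 tilt 0.05 gap 0.0598 F [ 1.  -0.2 -0.1] q [ 0.37  0.88 -0.41  1.32  0.37  1.02  1.55]
T [  0.68  28.09 -10.89] R [-30.  -0.  -0.]
```

Emit:
step_arm(
  series=[
    {"tx": 0,"ty": 5.6,"tz": -2.2,"rx": -6,"ry": 0,"rz": 0},
    {"tx": 0,"ty": 11.2,"tz": -4.4,"rx": -12,"ry": 0,"rz": 0},
    {"tx": 0,"ty": 16.8,"tz": -6.6,"rx": -18,"ry": 0,"rz": 0},
    {"tx": 0,"ty": 22.4,"tz": -8.8,"rx": -24,"ry": 0,"rz": 0},
    {"tx": 0,"ty": 28,"tz": -10.9,"rx": -30,"ry": 0,"rz": 0},
    {"tx": 1.5,"ty": 28,"tz": -10.9,"rx": -30,"ry": 0,"rz": 0},
    {"tx": 3,"ty": 28,"tz": -10.9,"rx": -30,"ry": 0,"rz": 0},
    {"tx": 3,"ty": 28,"tz": -10.9,"rx": -30,"ry": 0,"rz": 0},
  ],
)

```text
time: 36.02
eef_pos: [0.4813, 0.1224, 0.145]
orientation: [-0.481, 1.518, 0.48]
wrist_force: [0.1, 0.7, 0.2]
finger_gap: 0.0598
```

```bash
python3 g.py c -.062 .14 .075 120;python3 - <<'E'
from h import *
d=snap("top");crop(d,220,160,160,120,5,"t28.png")
s=snap("side");crop(s,230,130,140,130,5,"s28.png")
E
```

```text
t36.02 pos [0.4813 0.1224 0.145 ] psi 125.15 tilt 0.08 gap 0.0598 F [0.1 0.7 0.2] q [-0.06  0.76 -0.46  1.86  0.53  0.65  1.34]
T [7.   0.08 0.07] R [-0.  -0.1 -0. ]
```

View pics/t28.png

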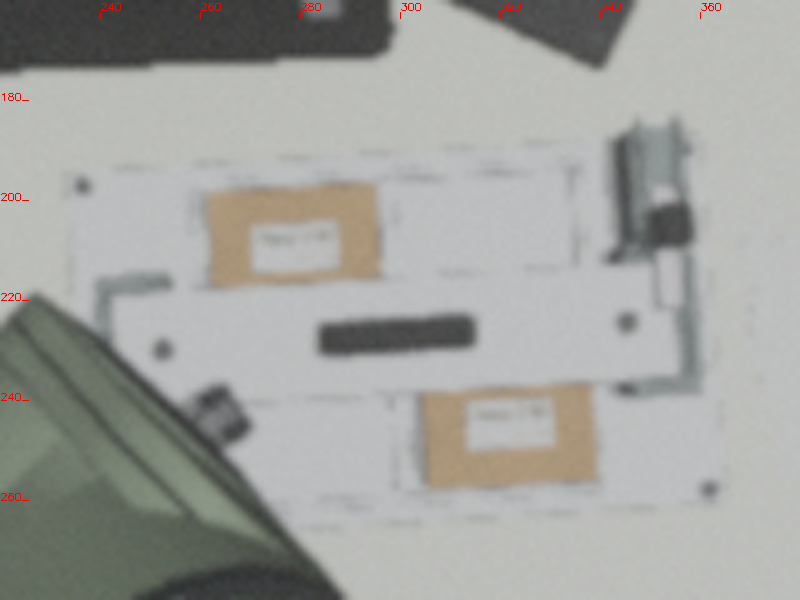

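View pics/s28.png

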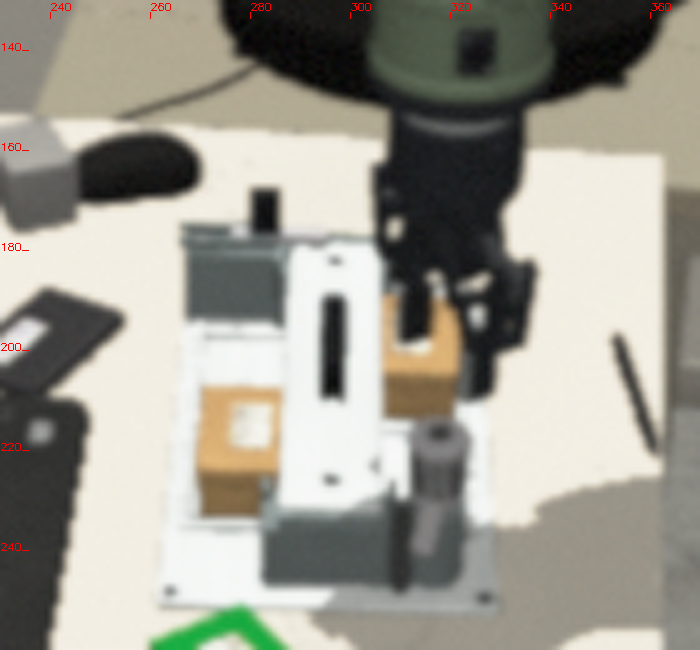

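Bolt tongue lies over the bar end (px (353,215)). Now the collar.

Emit:
step_arm(
  series=[
    {"tx": 3,"ty": 0.1,"tz": 0.1,"rx": 0,"ry": 0,"rz": 0},
    {"tx": 6,"ty": 0.1,"tz": 0.1,"rx": 0,"ry": 0,"rz": 0},
    {"tx": 7,"ty": 0.1,"tz": 0.1,"rx": 0,"ry": 0,"rz": 0},
    {"tx": 7,"ty": 0.1,"tz": 0.1,"rx": 0,"ry": 0,"rz": 0},
  ],
)

```text
time: 36.62
eef_pos: [0.482, 0.1239, 0.0758]
orientation: [-0.48, 1.517, 0.48]
wrist_force: [-0.2, 0.5, 0.8]
finger_gap: 0.0597
```

Emit:
step_arm(
  series=[
    {"tx": 0,"ty": 0,"tz": 0,"rx": 0,"ry": 0,"rz": 0},
    {"tx": 0,"ty": 0,"tz": 0,"rx": 0,"ry": 0,"rz": 0},
    {"tx": 0,"ty": 0,"tz": 0,"rx": 0,"ry": 0,"rz": 0},
    {"tx": 0,"ty": 0,"tz": 0,"rx": 0,"ry": 0,"rz": 0},
    {"tx": -0.7,"ty": 0,"tz": 0,"rx": 0,"ry": 0,"rz": 0},
    {"tx": -1.4,"ty": 0,"tz": 0,"rx": 0,"ry": 0,"rz": 0},
    {"tx": -1.4,"ty": 0,"tz": 0,"rx": 0,"ry": 0,"rz": 0},
    {"tx": -1.4,"ty": 0,"tz": 0,"rx": 0,"ry": 0,"rz": 0},
  ],
  hand=0,
  grip_force=60,
)

```text
time: 37.62
eef_pos: [0.4821, 0.1238, 0.0894]
orientation: [-0.48, 1.517, 0.48]
wrist_force: [4.2, -0.3, -10.2]
finger_gap: 0.0352
```

```bash
python3 g.py c -.062 .14 .088 40;python3 - <<'E'
from h import *
s=snap("side");crop(s,230,130,140,130,5,"s29.png")
E
```

```text
t37.62 pos [0.4821 0.1238 0.0894] psi 125.13 tilt 0.01 gap 0.0352 F [  4.2  -0.3 -10.2] q [-0.11  0.85 -0.38  1.91  0.61  0.5   1.27]
T [ 0.14  0.01 -0.09] R [80.  0.  0.]
```

View pics/s29.png

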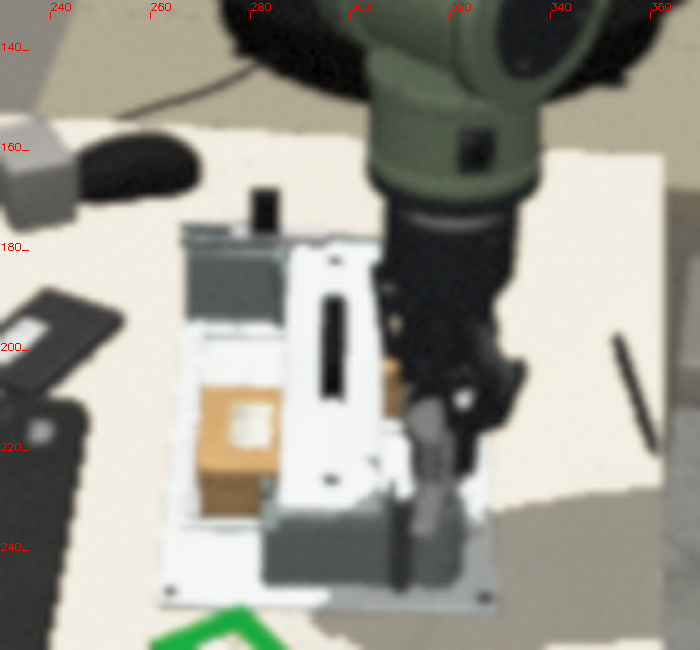

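Emit:
step_arm(
  series=[
    {"tx": 0,"ty": 0,"tz": 0,"rx": 9,"ry": 0,"rz": 0},
    {"tx": 0,"ty": 0,"tz": 0,"rx": 18,"ry": 0,"rz": 0},
    {"tx": 0,"ty": 0,"tz": 0,"rx": 27,"ry": 0,"rz": 0},
    {"tx": 0,"ty": 0,"tz": 0,"rx": 36,"ry": 0,"rz": 0},
    {"tx": 0,"ty": 0,"tz": 0,"rx": 45,"ry": 0,"rz": 0},
    {"tx": 0,"ty": 0,"tz": 0,"rx": 54,"ry": 0,"rz": 0},
    {"tx": 0,"ty": 0,"tz": 0,"rx": 63,"ry": 0,"rz": 0},
    {"tx": 0,"ty": 0,"tz": 0,"rx": 72,"ry": 0,"rz": 0},
    {"tx": 0,"ty": 0,"tz": 0,"rx": 80,"ry": 0,"rz": 0},
    {"tx": 0,"ty": 0,"tz": 0,"rx": 82,"ry": 0,"rz": 0},
    {"tx": 0,"ty": 0,"tz": 0,"rx": 82,"ry": 0,"rz": 0},
  ],
)

```text
time: 39.05
eef_pos: [0.482, 0.1239, 0.0893]
orientation: [0.637, 1.475, -0.637]
wrist_force: [5.5, -2.0, -10.2]
finger_gap: 0.0354
```

```bash
python3 g.py c -.062 .14 .076 40;python3 - <<'E'
from h import *
s=snap("side");crop(s,230,130,140,130,5,"s30.png");print(arm.get_state()["ft_torque"])
E
```

```text
t39.05 pos [0.482  0.1239 0.0893] psi 43.27 tilt 0.02 gap 0.0354 F [  5.5  -2.  -10.2] q [-0.3   0.83 -0.03  1.91  0.06  0.4   0.38]
T [ 1.33 -0.09 -0.01] R [-1.9  0.   0. ]
[-0.2852845  -0.95207116  0.41461824]
```

View pics/s30.png

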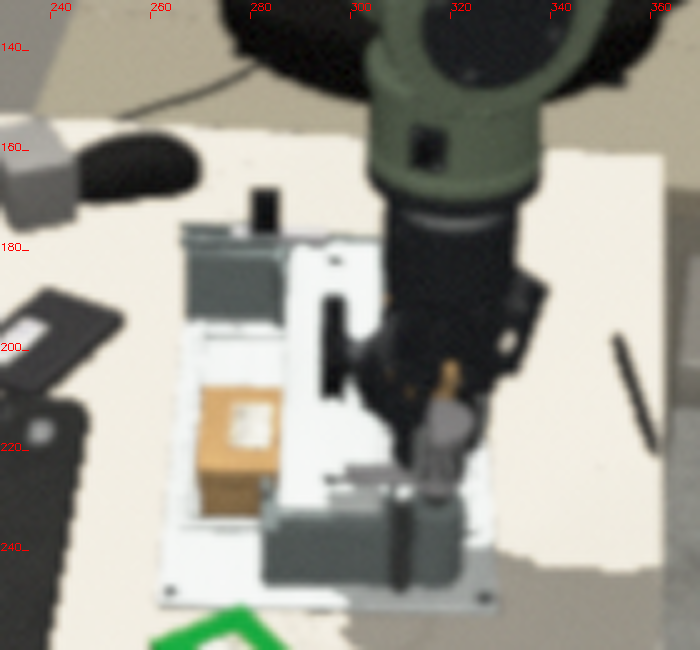

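Emit:
step_arm(
  series=[
    {"tx": 0.6,"ty": 0,"tz": 0,"rx": 0,"ry": 0,"rz": 0},
    {"tx": 1.2,"ty": 0,"tz": 0,"rx": 0,"ry": 0,"rz": 0},
    {"tx": 1.35,"ty": 0,"tz": 0,"rx": -1,"ry": 0,"rz": 0},
    {"tx": 1.35,"ty": 0,"tz": 0,"rx": -1,"ry": 0,"rz": 0},
  ],
)

```text
time: 39.6
eef_pos: [0.4822, 0.1239, 0.0765]
orientation: [0.625, 1.478, -0.624]
wrist_force: [0.2, -1.6, 16.7]
finger_gap: 0.0356
```

Emit:
step_arm(
  series=[
    {"tx": 0,"ty": 0,"tz": 0,"rx": 0,"ry": 0,"rz": 0},
    {"tx": 0,"ty": 0,"tz": 0,"rx": 0,"ry": 0,"rz": 0},
    {"tx": 0,"ty": 0,"tz": 0,"rx": 0,"ry": 0,"rz": 0},
    {"tx": -5,"ty": 0,"tz": 0,"rx": 0,"ry": 0,"rz": 0},
    {"tx": -10,"ty": 0,"tz": 0,"rx": 0,"ry": 0,"rz": 0},
    {"tx": -15,"ty": 0,"tz": 0,"rx": 0,"ry": 0,"rz": 0},
  ],
  hand=0.7,
)

```text
time: 40.35
eef_pos: [0.4816, 0.1239, 0.2276]
orientation: [0.625, 1.479, -0.626]
wrist_force: [-0.4, -0.5, -0.3]
finger_gap: 0.0599
```

```bash
python3 g.py w .33 .33 .25 43
```

```text
t40.35 pos [0.4816 0.1239 0.2276] psi 44.15 tilt 0.02 gap 0.0599 F [-0.4 -0.5 -0.3] q [-0.29  0.6  -0.05  1.77  0.04  0.78  0.41]
T [ -2.24   3.48 -25.35] R [ 1.1 -0.   0. ]
```

Move clear so the cameras see everything.

Emit:
step_arm(
  series=[
    {"tx": -2,"ty": 0.7,"tz": -5,"rx": 0,"ry": 0,"rz": 0},
    {"tx": -2,"ty": 1.4,"tz": -10,"rx": 0,"ry": 0,"rz": 0},
    {"tx": -2,"ty": 2.1,"tz": -15,"rx": 0,"ry": 0,"rz": 0},
    {"tx": -2,"ty": 2.8,"tz": -20,"rx": 0,"ry": 0,"rz": 0},
    {"tx": -2,"ty": 3.5,"tz": -25,"rx": 0,"ry": 0,"rz": 0},
    {"tx": -2,"ty": 3.5,"tz": -25,"rx": 0,"ry": 0,"rz": 0},
  ],
)

```text
time: 41.1
eef_pos: [0.3305, 0.3302, 0.2458]
orientation: [0.621, 1.481, -0.621]
wrist_force: [0.7, -0.8, -0.6]
finger_gap: 0.0597
```

Run:
```python
from h import *
st()
d=snap("top");crop(d,220,160,160,120,5,"t31.png")
s=snap("side");crop(s,230,130,140,130,5,"s31.png");cv2.imwrite("pics/tfull.png",d["color"][:,:,::-1])
p=car();print(w2p(d,c2w([(x,y,.088) for x,y in((.009,.04),(-.009,.04),(-.009,-.04),(.009,-.04))],p)).round(1).tolist())
```

```text
t41.10 pos [0.3305 0.3302 0.2458] psi 44.46 tilt 0.07 gap 0.0597 F [ 0.7 -0.8 -0.6] q [-0.84  0.53 -0.02  1.84  0.01  0.77 -0.09]
[[284.5, 224.2], [284.9, 231.4], [316.8, 229.4], [316.3, 222.2]]
```

View pics/t31.png

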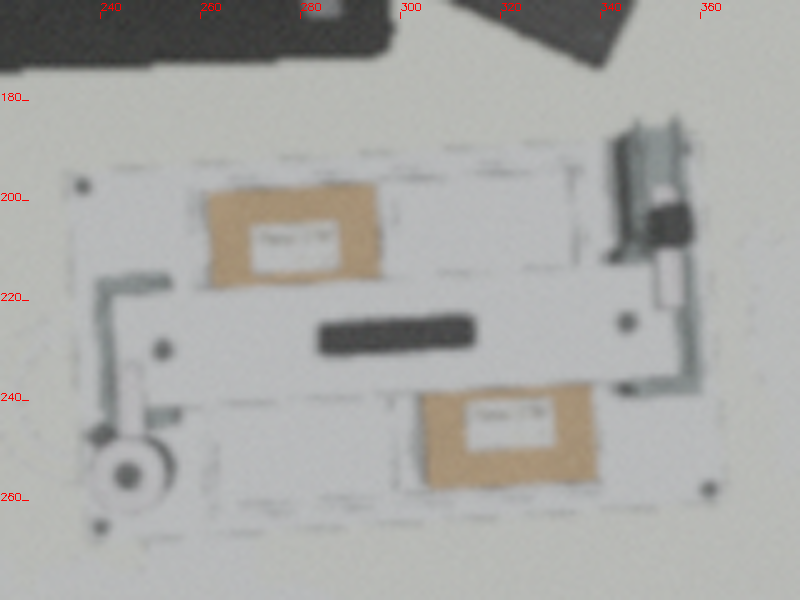

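View pics/s31.png

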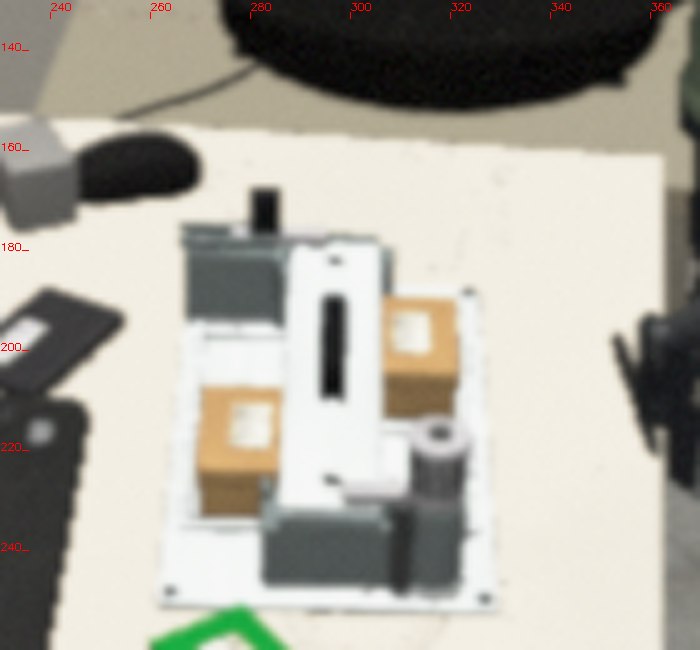

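View pics/tfull.png

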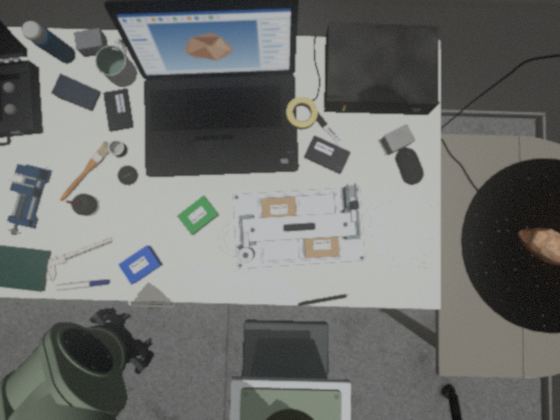

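```bash
python3 -c "
from plant import arm
print(arm.sign_off())"
```

```text
the job is handed in; nothing more can be done
None
```

The finds carrier is packed and locked, and I handed the job in at about 41 s; sign-off reported no verdict.

**What I did:**
- I drew the bolt back to its stop, then lifted the collar, turned it 80° and let it drop home released.
- Only two brown boxes were on the desk. I put one in bay_0 and one in bay_3, and left the blue and green look-alikes alone.
- I laid the bar on both saddles, pushed the bolt home (about 34 mm of travel, 18 N against the stop), and turned the collar back so its finger dropped over the bar.

**Last checks, from both cameras with the arm clear:**
- **Boxes:** both lie flat, about 1 px (2–3 mm) from where they should be (measured before the bar went on, unchanged in the last pictures).
- **Bar:** it sits between the cheeks and stops at both ends. Its grip looks 3–5 mm off the middle along the carrier's y, within the 9 mm allowed.
- **Bolt:** its tongue lies over one end of the bar.
- **Collar:** its finger is down over the other end, with the rim at its starting height.
- **Mouse and drive:** both look unmoved.

No check failed. The largest force I saw was about 37 N at the wrist, when I pressed box A onto its bay floor.

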